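Load a glass tube into the scoring jig and set the wheel on it

TASK

Load the thick glass tube into the scoring jig: lay it on the two rollers, slide it endwise under the portal until its end is up against the stop, then swing the scoring arm down by its handle so that the wheel rests on the glass, and let go. It is thin glass: grip it lightly, do not knock or press it hard against the jig, lower the arm all the way without letting it drop, and leave the other things on the bench where they are.

Things in the scene. Friction and masses are not known exactly. Their poses are not given: they have to be found in the camera images.
- tube: The thick glass tube, clear, 38 mm in diameter, 220 mm long, about 110 g, both ends alike. It lies on the bench and can roll. Its origin is on its outer wall, at mid length (at the start underneath); its y axis runs along the tube. It breaks if gripped with over 40 N or pressed against the jig with over 35 N.
- tube_middle (a point): The middle of the thick tube: on its axis, 110 mm from either end.
- jig: Scoring jig, fixed to the bench: aluminium base plate 106 x 316 mm with two long steel rollers side by side along its y axis. Origin on the bench under the roller bed. In its frame (mm): rollers 14 thick, axes at x = -12 and 12, z = 34, from y = -111 to 148. A 38 mm tube laid on them from above, anywhere on the +y side of the portal, centres itself with its axis at x = 0, z = 57.
- portal (a point): Middle of the underside of the portal's crossbar, jig frame (0, -52, 107) mm. The portal spans the bed from y = -60 to -44: a window 64 mm wide (x = -31 to 33) under the crossbar, whose top is at z = 119. The tube slides through it to the jig's -y.
- stop_face (a point): Middle of the length stop's rubber face, jig frame (0, -130, 57) mm, looking to the jig's +y; the stop is 44 mm wide and 77 mm high and does not give.
- tube_home (a point): Where the middle of the thick tube is when it lies on the rollers with its end touching the stop: jig frame (0, -20, 57) mm. Its y axis is the jig's y axis.
- scoring_arm (a joint): Angle of the scoring arm in rad. 0: arm level, pointing to the jig's -x, its wheel just resting on a 38 mm tube on the rollers. It grows as the arm is raised (1.57: upright); range -0.25 (no tube there) to 1.8. It stays where left only near upright; below about 1.2 it falls (250 g). The wheel hangs 40 mm from the pivot over the bed, at jig y = -70; it is sprung: gives at 4 N, then 1 N/mm.
- pivot (a point): Pivot of the scoring arm, jig frame (40, -70, 110) mm; the hinge axis is parallel to the jig's y axis.
- handle (a point): Middle of the arm's black round handle, 16 mm thick, 60 mm long, parallel to the jig's y axis, on the arm's -y side. At arm angle a it is at jig x = 40 - 90 cos a, y = -108.5, z = 110 + 90 sin a (mm). It can be pinched from above at any angle, the fingers closing across it.
- thin_tube: Another glass tube, 25 mm thick and 300 mm long, not wanted. Origin at the middle of its underside.
- calipers: Vernier calipers, 230 mm long, 12 mm high, lying on the bench. Origin near the middle, underneath.
- frit_jar: Small round jar with a white lid, 48 mm across, 74 mm high. Origin at the middle of its underside.

How it is judged:
On the way:
1. the thick tube lies on the rollers with its end at the stop (within 5 mm), the arm still up (y of tube_middle in the frame of tube_home between -0.005 and 0.005 m and distance between tube_middle and tube_home below 0.007 m and angle between the y axis of tube and the y axis of jig, either way round below 0.04 rad and value of joint scoring_arm above 0.3 rad), for 0.2 s.
At the end, for the whole second after the job is handed in: The thick tube lies on both rollers, its end within 5 mm of the stop, its middle within 7 mm of the home point and its axis within 0.04 rad of the rollers, at rest; the arm is down with its wheel on the glass (angle within 0.05 rad of 0) (y of tube_middle in the frame of tube_home between -0.005 and 0.005 m and distance between tube_middle and tube_home below 0.007 m and angle between the y axis of tube and the y axis of jig, either way round below 0.04 rad and value of joint scoring_arm between -0.05 and 0.05 rad and linear speed of tube below 0.01 m/s); the robot touches nothing.
It fails at once if the thick tube is squeezed hard by the fingers (over 45 N a side) (contact force between the fingers and tube above 90 N).
It fails at once if the thick tube is knocked or pressed hard against rollers, stop, portal or wheel (contact force between jig and tube above 45 N).
It fails at once if the arm is let fall (coming down below 0.35 rad faster than 5 rad/s) (value of joint scoring_arm below 0.35 rad and velocity of joint scoring_arm below -5 rad/s).
It fails at once if another thing on the bench is disturbed (thin tube, calipers or jar moved over 30 mm) (distance of any of thin_tube, calipers, frit_jar from where it was at the start of the episode above 0.03 m).
It also fails if it takes over 51 s, if anything falls off the work surface, if the arm or the gripper's body presses on something with over 40 N, if the wrist force passes 120 N, or if a joint passes its speed limit or range.

ROBOT

A 6-joint arm with a two-finger parallel gripper is mounted at the origin on the work surface; the furniture and walls round the work are solid. World frame = base frame: x ahead of the robot, y to its left, z up, the work surface at z = 0. Lengths are in m, angles in rad, forces in N, time in s.
With the tool pointing down it reaches from about 0.375 to 0.975 m from the base axis. Payload 3.8 kg.
Tool frame: the origin (TCP) lies on the centre line of the jaws, within the pads' length; the fingertips stand 25 mm ahead of it and the grasp point (between the pads) lies 6 mm ahead of it; z points along the fingers, y is the direction in which the jaws open and shut (so a half turn about z gives the same grasp; the last joint's range is limited). The gripper opens to 85 mm and grips with 20 to 120 N. Pads are 22 mm wide; open, the fingers measure 114 mm over their backs; the gripper's body (76 mm by 85 mm) begins 54 mm behind the grasp point. The pads swing forward as they close: fully open they stand 13 mm farther back than shut.
Start: joints at [-1.271, 0.264, 1.604, -0, 1.274, -0.037], TCP at [0.223, -0.637, 0.256] pointing down, gripper open.
Joint ranges: [-2.63, 2.63], [-0.94, 2.18], [0.31, 2.57], [-1.31, 4.45], [0, 2.66], [-2.55, 2.55]. Speed limits (rad/s): [2.57, 2.57, 3.14, 3.14, 3.14, 3.14].

INTERFACE

Orientations are given as a rotation vector (axis times angle).
In Python, from workcell import bot gives the robot as it stands.
- The arm moves only by the tool servo_tool, never from a script. Its argument "moves" is a list of rows, each a list of 3 entries, a list of its own where there are three numbers: the closure in counts, from 0 (fully open) to 255 (shut), then the shift along the tool's x, y, z in m, then the turn about the tool's z in rad. A call has exactly 8 rows; each row shifts and turns the pose as measured when the row begins, along the tool's axes as they then stand; what a row does not reach is not made up. A row lasts 1/12 s, in which the tool goes at most 41.7 mm and 7.16 degrees, less where a joint would pass 70% of its speed; a pose out of reach is approached as far as the arm can. A call is refused whole if a number of a shift passes 0.0417 or a number of a turn 0.125, either way. A call with a gripper value outside its range is refused whole. The fingers move at their own pace and stop on an object; "newtons" is the grip in N (left out, the last holds). Time passes only in rows, so rows that do not move let the fingers close, or fill a call up. It gives the time, the measured TCP pose, the force and the opening at its end, in the units of the state.
- bot.read_state(): the state, without advancing time (a new reading comes with each control period).
- bot.read_camera(name): name is "side" or "top"; returns a dict with "pixels" (400x640x3 uint8, red, green, blue), "depth" (400x640 float32, m along the optical axis (not along the pixel's ray), 0 where there is no reading), "intrinsics" (3x3 intrinsics, pixels), "R" (3x3) and "t" (3): a world point X has camera coordinates R X + t. Camera axes: x right, y down, z forward; pixel columns grow to the right and rows downward; lengths in m; the calibration is good to about 2 mm. A picture is of the moment at which its call begins.
- bot.finish_job(): hands the job in, once; it reports no verdict.
The state is a dict: "time": time; "q": joint angles; "joint_vel": joint speeds; "joint_torque": joint torques, N m; "tool_pos": TCP position; "tcp_rot": TCP orientation; "wrist_force": force on the tool from outside, world axes, zero at the start; "torque": the same for the moment, N m; "width": opening from 0.0 (shut) to 1.0 (fully open).
Only numpy, scipy, OpenCV 4.12 (cv2) and the standard library are available. Lean on these libraries where they do the work, as an engineer would, in place of code of your own. Each camera call takes 0.05 s, during which the arm holds its last target.

## Working session

There is one attempt and no reset: what is moved stays moved. The work goes in short steps, Python scripts to look and compute and a tool call to move; the robot and the scene stay as the last step left them, time stands still between calls to the robot, and variables do not carry over. Pictures are saved under pics/ and viewed, and the job is handed in when it is done.

Besides the shell and the picture viewer there is one more tool, called after "Call:" as name(argument=value, ...) on one line, values as JSON. servo_tool: Moves the arm, as the interface text tells. Its arguments: {"type":"object","properties":{"moves":{"type":"array","items":{"type":"array"}},"newtons":{"type":"number"}},"required":["moves"]}

```bash
mkdir -p pics; ls; python3 - <<'E'
from workcell import bot
import cv2,numpy as np
print(bot.read_state())
for n in ("side","top"):
    c=bot.read_camera(n); cv2.imwrite(f"pics/{n}0.png",c["pixels"][:,:,::-1]); np.savez(f"{n}0.npz",**c)
    print(n,c["intrinsics"],c["R"],c["t"])
E
```

```text
pics
{'time': 0.0, 'q': array([-1.27093362e+00,  2.64781390e-01,  1.60545253e+00,  1.05358818e-05,
        1.27370689e+00, -3.69075538e-02]), 'joint_vel': array([-0.00252135,  0.00017661, -0.00137418,  0.00018369,  0.0009343 ,
        0.00096855]), 'joint_torque': array([ 1.73815744e-03, -5.15116954e+01, -3.67305923e+01,  4.96574285e-04,
        1.28057870e-02, -1.91541311e-06]), 'tool_pos': array([ 0.22283232, -0.63640016,  0.25490055]), 'tcp_rot': array([-3.09486465e+00, -5.26106049e-01,  4.67526266e-04]), 'wrist_force': array([0.62917958, 1.10842439, 0.09734269]), 'torque': array([-0.00475114, -0.00921502, -0.03585177]), 'width': 1.0006443575247375}
side [[422.65731135   0.         321.27308107]
 [  0.         422.65731135 198.59059031]
 [  0.           0.           1.        ]] [[-0.92754114 -0.37368754 -0.00500586]
 [-0.21587889  0.54667726 -0.80903663]
 [ 0.3050635  -0.7493341  -0.5877369 ]] [0.33819242 0.15796682 1.03253737]
top [[425.37856662   0.         317.14948099]
 [  0.         425.37856662 198.98453516]
 [  0.           0.           1.        ]] [[ 0.01520362 -0.99987782 -0.00363374]
 [-0.99866992 -0.01500598 -0.0493275 ]
 [ 0.04926694  0.00437886 -0.99877605]] [-0.0304311   0.37902061  1.43738819]
```

View pics/side0.png

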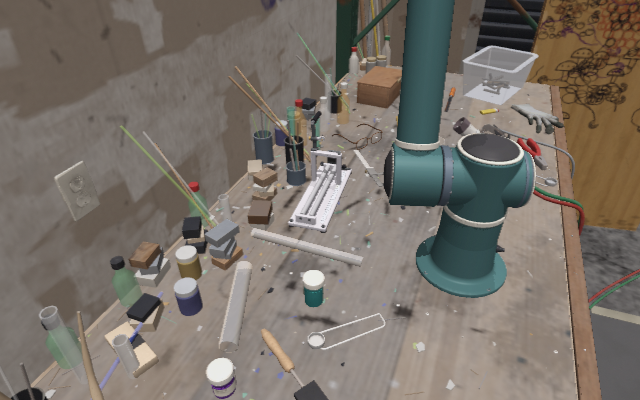

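View pics/top0.png

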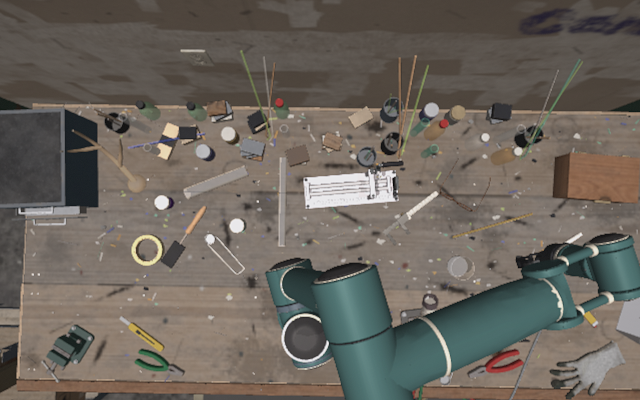

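```bash
cat > h.py <<'E'
import numpy as np,cv2
def load(f): 
    d=np.load(f); return {k:d[k] for k in d.files}
def pts(c):
    K=c["intrinsics"];d=c["depth"];v,u=np.indices(d.shape)
    P=np.stack([(u-K[0,2])/K[0,0]*d,(v-K[1,2])/K[1,1]*d,d],-1)
    return (P-c["t"])@c["R"]
def at_z(c,u,v,z):
    K=c["intrinsics"];r=np.array([(u-K[0,2])/K[0,0],(v-K[1,2])/K[1,1],1])@c["R"]
    o=-c["t"]@c["R"]; return o+r*(z-o[2])/r[2]
def proj(c,X):
    p=np.asarray(X)@c["R"].T+c["t"];K=c["intrinsics"]
    return np.stack([p[...,0]/p[...,2]*K[0,0]+K[0,2],p[...,1]/p[...,2]*K[1,1]+K[1,2]],-1)
def crop(c,x0,y0,x1,y1,s,f):
    im=cv2.resize(c["pixels"][y0:y1,x0:x1,::-1],None,fx=s,fy=s,interpolation=cv2.INTER_CUBIC);cv2.imwrite(f,im)
E
python3 - <<'E'
from h import *
c=load("top0.npz");crop(c,290,150,410,220,6.5,"pics/tj.png");crop(c,150,140,300,250,5,"pics/tt.png")
s=load("side0.npz");crop(s,190,120,370,360,2.5,"pics/sj.png")
P=pts(c)
for (u,v) in [(215,182),(190,193),(245,170),(282,200),(350,175),(350,190),(310,200),(382,185)]: print(u,v,P[v,u].round(4))
E
```

```text
215 182 [0.4299 0.3179 0.0362]
190 193 [0.3919 0.4015 0.0332]
245 170 [0.4711 0.2174 0.0417]
282 200 [0.3737 0.0938 0.0207]
350 175 [ 0.4623 -0.135   0.0161]
350 190 [ 0.4092 -0.1335  0.044 ]
310 200 [ 0.375  -0.0007  0.0215]
382 185 [ 0.4297 -0.2435  0.0177]
```

View pics/tj.png

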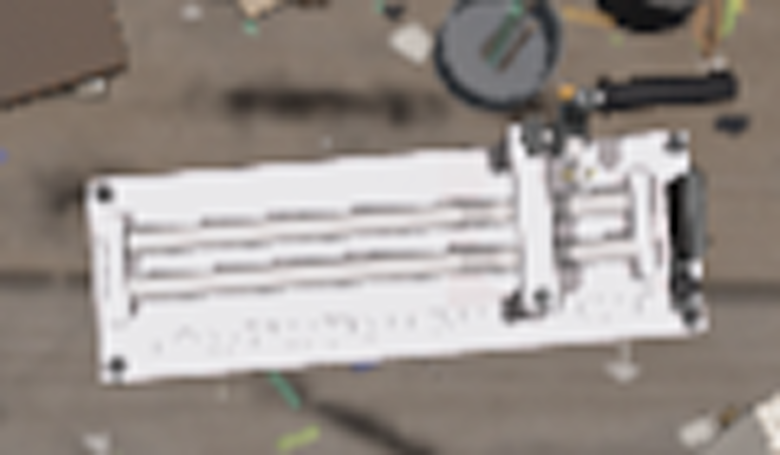

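View pics/tt.png

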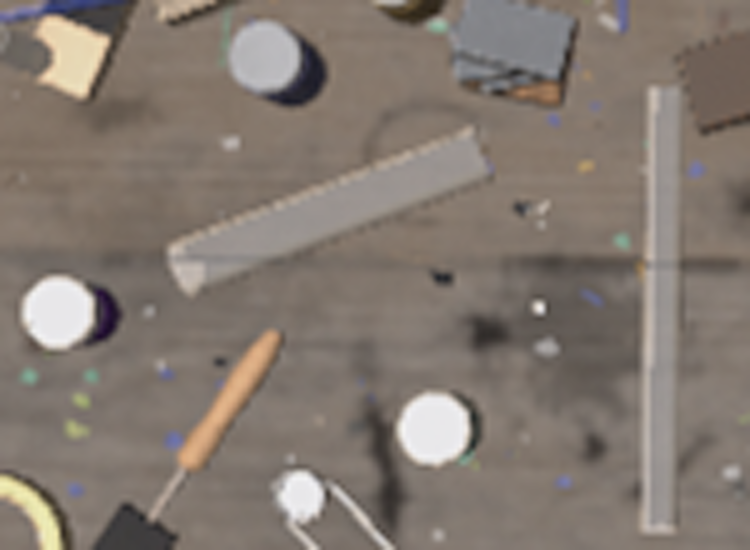

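View pics/sj.png

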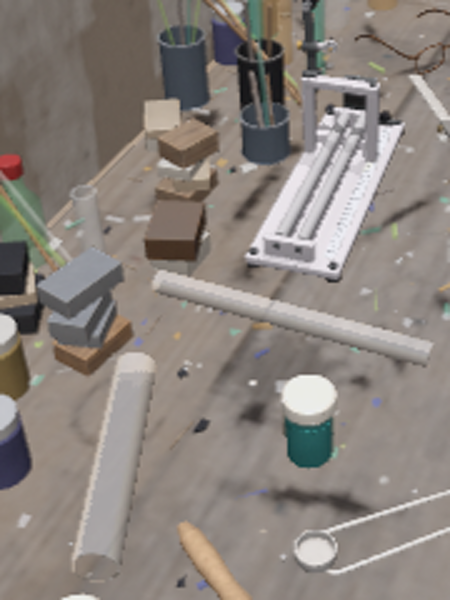

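```bash
python3 - <<'E'
from h import *
c=load("top0.npz");P=pts(c)
Q=P[150:220,290:420].reshape(-1,3)
# bench plane bias
B=P[205:220,290:420].reshape(-1,3);print("bench z",np.median(B[:,2]))
m=(Q[:,0]>.3)&(Q[:,0]<.53)&(Q[:,2]>.008)&(Q[:,2]<.1)&(Q[:,1]<0.03)&(Q[:,1]>-.33)
pl=Q[m&(Q[:,2]<.03)]
r=cv2.minAreaRect(pl[:,:2].astype(np.float32));print(r,np.median(pl[:,2]))
# portal
m=(Q[:,2]>.1)&(Q[:,2]<.13)&(Q[:,0]<.53); print(Q[m].round(3).tolist())
m=(Q[:,2]>.15)&(Q[:,0]<.55); print(Q[m].round(3).tolist())
# height map
Z=(P[165:212,298:402,2]*1000).round().astype(int)
for row in Z[::2]: print(' '.join('%3d'%z for z in row[::3]))
E
```

```text
bench z 0.0011939388735616179
((0.4216885566711426, -0.15077799558639526), (0.21347635984420776, 0.3571981191635132), 0.23931710422039032) 0.015333482871261243
[[0.522, -0.184, 0.119], [0.522, -0.187, 0.116], [0.524, -0.194, 0.109], [0.524, -0.197, 0.108], [0.521, -0.185, 0.107], [0.521, -0.189, 0.101], [0.521, -0.194, 0.108], [0.477, -0.193, 0.126], [0.476, -0.195, 0.128], [0.477, -0.199, 0.126], [0.475, -0.191, 0.117], [0.474, -0.193, 0.123], [0.473, -0.195, 0.129], [0.474, -0.2, 0.119], [0.475, -0.206, 0.116], [0.472, -0.185, 0.111], [0.471, -0.187, 0.119], [0.471, -0.19, 0.119], [0.47, -0.192, 0.128], [0.471, -0.196, 0.125], [0.471, -0.199, 0.125], [0.472, -0.204, 0.11], [0.471, -0.206, 0.119], [0.469, -0.185, 0.108], [0.468, -0.187, 0.121], [0.468, -0.19, 0.121], [0.468, -0.193, 0.122], [0.467, -0.196, 0.128], [0.467, -0.199, 0.124], [0.469, -0.203, 0.116], [0.468, -0.206, 0.119], [0.466, -0.185, 0.108], [0.465, -0.188, 0.116], [0.464, -0.19, 0.126], [0.464, -0.193, 0.124], [0.465, -0.196, 0.122], [0.465, -0.2, 0.118], [0.466, -0.204, 0.113], [0.465, -0.207, 0.116], [0.466, -0.2
[... 11551 characters left out ...]
 -4  -2  -1  14  13  16  14  17  17  15  14  22  17  16  20  19 1454  18  18  12  13  20  17   3  -2   3  -1   4  -2   2  -2   0   2   2  -2
 -1   5  -2  21  12  19  16  10  10  18  15  16   9  11  12  -2  13   1  10   0   1   3   2   1  -1   0   2   0   6   0   0  -3   4   0  -3
 -1  -5   3  16  16  20  15  -2  -3   0   1  -2   2   3  -2   3   2   2   1   1   0  -2  -4   1  -4  -1  -2   1  -4  -2  -4  -1   0   2  -4
 -3   3   6  -5   1   2   4  -4   4   1  -2  -3   1  -4   2  -4  -4   3   4   4   1   2   1   2  -5  -1  -3   0  -1  -2   5  -1   4   6  -1
  1  -1   3  -2   3   1   4  -2  -4  -5  -3   2  -3   0  -6  -1   1  -2   4   0   1   2   4  -2  -1   2  -2   0   3   0  -3  -3   3   5   8
```

```bash
cat > fit.py <<'E'
from h import *
from scipy.optimize import minimize
c=load("top0.npz");P=pts(c)
Q=P[140:230,280:420].reshape(-1,3)
Q=Q[(Q[:,2]<.14)&(Q[:,2]>-.02)&(Q[:,0]>.3)&(Q[:,0]<.56)]
def model(x,y,dy,dx):
    z=np.zeros_like(x)
    z[(abs(x-dx)<.053)&(abs(y-dy)<.158)]=.0155
    for a in(-.012,.012):
        m=(abs(x-a)<.007)&(y>-.111)&(y<.148)
        z[m]=.034+np.sqrt(.007**2-(x[m]-a)**2)
    z[(abs(x-.001)<.04)&(y>-.060)&(y<-.044)]=.119
    return z
def cost(p):
    X,Y,th,dy,dx=p
    d=Q[:,:2]-[X,Y];cs,sn=np.cos(th),np.sin(th)
    x=d[:,0]*cs+d[:,1]*sn;y=-d[:,0]*sn+d[:,1]*cs
    # ignore stop/arm regions
    k=(y>-.065)|(x<-.03)
    r=np.clip(abs(Q[:,2]-model(x,y,dy,dx)),0,.02)
    return r[k].mean()+.02*(~k).mean()*0
best=None
for th in np.radians([2,4,6]):
  for X in(.42,.435):
    r=minimize(cost,[X,-.15,th,0,0],method="Nelder-Mead",options=dict(initial_simplex=np.array([X,-.15,th,0,0])+np.vstack([np.zeros(5),np.diag([.01,.01,.04,.02,.01])]),maxiter=2000,xatol=1e-5,fatol=1e-8))
    print(r.x.round(4),r.fun)
E
python3 fit.py
python3 - <<'E'
from h import *
c=load("top0.npz")
# tube ends corners from crop tt (5x, off 150,140)
def g(u,v,z): return at_z(c,150+u/5-.4,140+v/5-.4,z).round(4)
for n,u,v in [("A1",168,245),("A2",192,295),("B1",472,128),("B2",492,175)]: print(n,g(u,v,.019))
for n,u,v in [("t1",648,88),("t2",682,88),("t3",642,530),("t4",676,530)]: print(n,g(u,v,.0125))
def g(u,v,z): return at_z(c,290+u/6.5-.4,150+v/6.5-.4,z).round(4)
for u,v in [(88,180),(688,130),(708,325),(103,382)]: print(g(u,v,.0155))
print("handle tips",g(597,95,.2),g(737,86,.2))
P=pts(c);Q=P[160:205,180:262].reshape(-1,3);Q=Q[(Q[:,2]>.02)&(Q[:,2]<.06)]
r=cv2.minAreaRect(Q[:,:2].astype(np.float32));print(r,len(Q))
E
```

```text
[ 0.4226 -0.1452  0.0989  0.0078 -0.005 ] 0.005344613438619799
[ 4.219e-01 -1.368e-01  9.810e-02 -2.000e-04 -5.000e-03] 0.005417555903128887
[ 0.4227 -0.1452  0.0981  0.0081 -0.0054] 0.005350959126729618
[ 0.424  -0.1463  0.1075  0.0093 -0.0052] 0.005409386364688343
[ 0.4227 -0.145   0.0982  0.0074 -0.0052] 0.0053531095629486885
[ 0.4239 -0.1447  0.1121  0.0065 -0.005 ] 0.0054120829267817454
A1 [0.4073 0.4293 0.019 ]
A2 [0.3737 0.412  0.019 ]
B1 [0.49   0.2252 0.019 ]
B2 [0.4582 0.2109 0.019 ]
t1 [0.52   0.1069 0.0125]
t2 [0.5204 0.0837 0.0125]
t3 [0.2197 0.1051 0.0125]
t4 [0.2201 0.0821 0.0125]
[0.4521 0.024  0.0155]
[ 0.483  -0.289   0.0155]
[ 0.3812 -0.3001  0.0155]
[0.3468 0.0144 0.0155]
handle tips [ 0.476  -0.2144  0.2   ] [ 0.4811 -0.2782  0.2   ]
((0.4328790307044983, 0.31715911626815796), (0.03778882324695587, 0.2201925367116928), 22.170665740966797) 728
```

```bash
cat >> h.py <<'E'
TH=.0985;O=np.array([.4226,-.1452,0])
def J(x,y,z):
    c,s=np.cos(TH),np.sin(TH);return O+np.array([c*x-s*y,s*x+c*y,z])/1
def Jm(x,y,z): return J(x/1000,y/1000,z/1000)
E
python3 - <<'E'
from h import *
for n,b,s in (("side",(250,100,390,240),5),("top",(290,150,410,220),6.5)):
    c=load(n+"0.npz");crop(c,*b,s,"pics/x.png");im=cv2.imread("pics/x.png")
    def L(A,B,col):
        p=[tuple(((proj(c,X)-[b[0],b[1]]+.5)*s).round().astype(int).tolist()) for X in(A,B)];cv2.line(im,*p,col,1)
    for x in(-12,12): L(Jm(x,-111,41),Jm(x,148,41),(0,0,255))
    for y in(-44,-60): L(Jm(-31,y,119),Jm(33,y,119),(0,255,0))
    for x in (-31,33): L(Jm(x,-44,107),Jm(x,-44,16),(0,255,0))
    q=[(-58,-150),(48,-150),(48,166),(-58,166)]
    for i in range(4): L(Jm(*q[i],15.5),Jm(*q[(i+1)%4],15.5),(255,0,0))
    a=1.6;L(Jm(40-90*np.cos(a),-78.5,110+90*np.sin(a)),Jm(40-90*np.cos(a),-138.5,110+90*np.sin(a)),(255,0,255))
    L(Jm(-22,-130,77),Jm(22,-130,77),(0,200,255))
    cv2.imwrite(f"pics/ov_{n}.png",im)
E
```

```text
(no output)
```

View pics/ov_side.png

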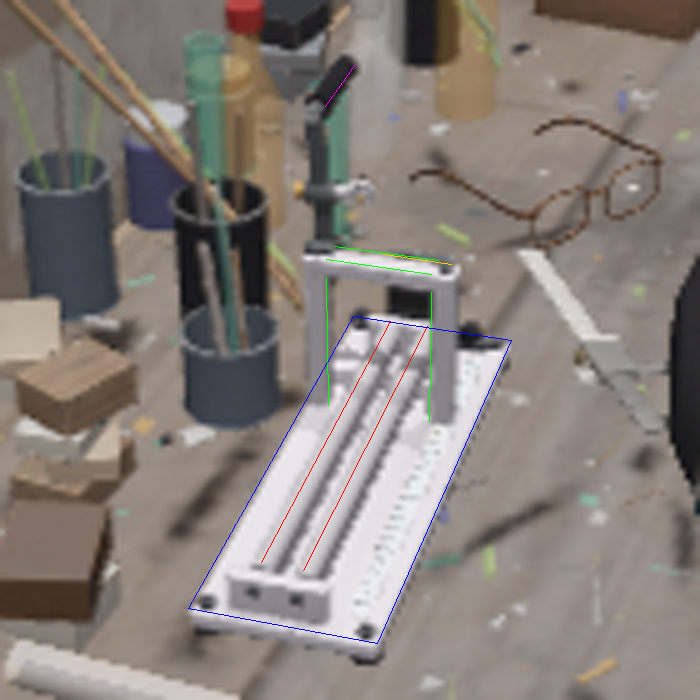

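View pics/ov_top.png

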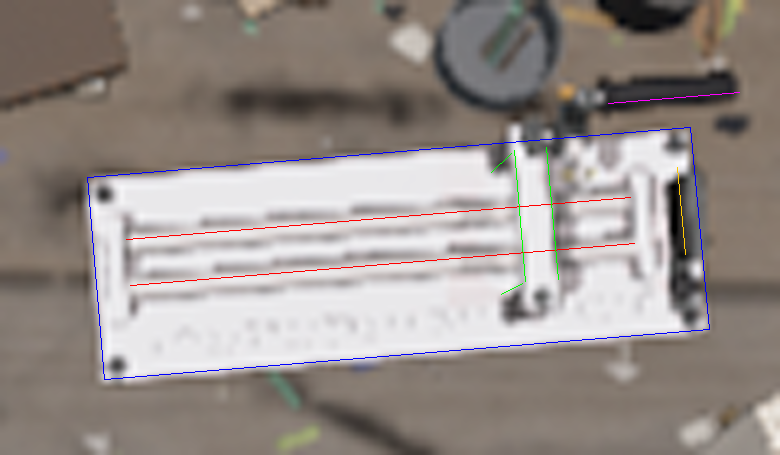

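```bash
python3 - <<'E'
from h import *
c=load("side0.npz");b=(285,145,355,230);s=7;
crop(c,*b,s,"pics/x.png");im=cv2.imread("pics/x.png");raw=im.copy()
def L(A,B,col):
        p=[tuple(((proj(c,X)-[b[0],b[1]]+.5)*s).round().astype(int).tolist()) for X in(A,B)];cv2.line(im,*p,col,1)
for x in(-19,-5,5,19): L(Jm(x,-111,34),Jm(x,148,34),(0,0,255))
for x in (-31,33): L(Jm(x,-44,107),Jm(x,-44,16),(0,255,0))
L(Jm(-31,-44,107),Jm(33,-44,107),(0,255,0))
cv2.imwrite("pics/z.png",np.hstack([raw,im])[:,:800] if 0 else cv2.resize(np.hstack([raw,im]),(800,485)))
E
```

```text
(no output)
```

View pics/z.png

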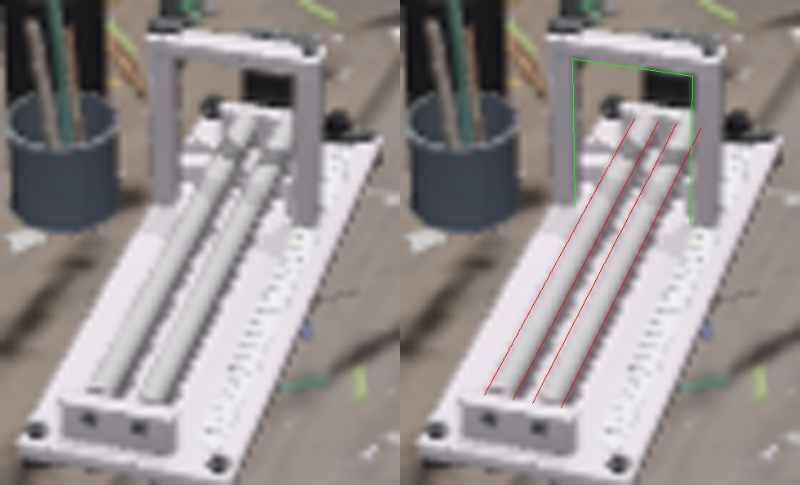

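```bash
cat >> h.py <<'E'
O=np.array([.4214,-.1452,0])
from scipy.spatial.transform import Rotation as R
def cur(st):
    M=R.from_rotvec(st["tcp_rot"]).as_matrix();x=M[:,0];return np.array([*st["tool_pos"],np.arctan2(x[1],x[0])]),M
def rows(way,grip):
    """way: list of (x,y,z,phi); first = current"""
    out=[]
    for a,b in zip(way[:-1],way[1:]):
        p=a[3];X=np.array([np.cos(p),np.sin(p),0]);Y=np.array([np.sin(p),-np.cos(p),0])
        d=np.array(b[:3])-a[:3]
        out.append([grip,[round(float(v),4) for v in (d@X,d@Y,-d[2])],round(-float(b[3]-a[3]),4)])
    return out
def show(out):
    for i in range(0,len(out),8): print(str(out[i:i+8]).replace(" ",""))
    m=max(max(map(abs,o[1])) for o in out);print("max shift",m,"turn",max(abs(o[2]) for o in out),"norm",max(np.linalg.norm(o[1]) for o in out))
E
cat > p1.py <<'E'
from h import *
from workcell import bot
import sys
st=bot.read_state();p,M=cur(st);print(p.round(4),st["time"],M[:,2].round(4))
n=int(sys.argv[1])
r0,a0=np.hypot(p[0],p[1]),np.arctan2(p[1],p[0]);tg=np.array([.415,.3605]);r1,a1=np.hypot(*tg),np.arctan2(tg[1],tg[0])
w=[p]
for k in range(1,n+1):
    t=k/n;r=r0+(r1-r0)*t-.11*4*t*(1-t)*(n>12);a=a0+(a1-a0)*t
    w.append(np.array([r*np.cos(a),r*np.sin(a),.26+(p[2]-.26)*(1-t),p[3]+(np.radians(112.3)-p[3])*t]))
print(np.array(w)[::4].round(3));show(rows(w,0))
E
python3 p1.py 32
```

```text
[ 0.2229 -0.6365  0.2551  0.3368] 0.1 [-6.e-04  2.e-03 -1.e+00]
[[ 0.223 -0.636  0.255  0.337]
 [ 0.335 -0.511  0.256  0.54 ]
 [ 0.412 -0.381  0.256  0.743]
 [ 0.46  -0.253  0.257  0.946]
 [ 0.485 -0.129  0.258  1.148]
 [ 0.493 -0.008  0.258  1.351]
 [ 0.485  0.113  0.259  1.554]
 [ 0.461  0.235  0.259  1.757]
 [ 0.415  0.36   0.26   1.96 ]]
[[0,[0.04,-0.0184,-0.0002],-0.0507],[0,[0.0388,-0.0179,-0.0002],-0.0507],[0,[0.0377,-0.0174,-0.0002],-0.0507],[0,[0.0367,-0.0169,-0.0002],-0.0507],[0,[0.0357,-0.0164,-0.0002],-0.0507],[0,[0.0348,-0.0158,-0.0002],-0.0507],[0,[0.0339,-0.0152,-0.0002],-0.0507],[0,[0.0332,-0.0146,-0.0002],-0.0507]]
[[0,[0.0325,-0.0141,-0.0002],-0.0507],[0,[0.0318,-0.0135,-0.0002],-0.0507],[0,[0.0313,-0.0129,-0.0002],-0.0507],[0,[0.0308,-0.0123,-0.0002],-0.0507],[0,[0.0303,-0.0116,-0.0002],-0.0507],[0,[0.0299,-0.011,-0.0002],-0.0507],[0,[0.0296,-0.0104,-0.0002],-0.0507],[0,[0.0294,-0.0098,-0.0002],-0.0507]]
[[0,[0.0292,-0.0093,-0.0002],-0.0507],[0,[0.0291,-0.0087,-0.0002],-0.0507],[0,[0.0291,-0.0081,-0.0002],-0.0507],[0,[0.0291,-0.0075,-0.0002],-0.0507],[0,[0.0292,-0.007,-0.0002],-0.0507],[0,[0.0294,-0.0065,-0.0002],-0.0507],[0,[0.0296,-0.006,-0.0002],-0.0507],[0,[0.0299,-0.0055,-0.0002],-0.0507]]
[[0,[0.0302,-0.005,-0.0002],-0.0507],[0,[0.0307,-0.0045,-0.0002],-0.0507],[0,[0.0311,-0.0041,-0.0002],-0.0507],[0,[0.0317,-0.0037,-0.0002],-0.0507],[0,[0.0323,-0.0033,-0.0002],-0.0507],[0,[0.0329,-0.003,-0.0002],-0.0507],[0,[0.0336,-0.0027,-0.0002],-0.0507],[0,[0.0344,-0.0024,-0.0002],-0.0507]]
max shift 0.04 turn 0.0507 norm 0.0440295355414976
```

Call:
servo_tool(moves=[[0, [0.035, -0.02, -0.002], -0.05], [0, [0.035, -0.02, -0.002], -0.05], [0, [0.035, -0.02, -0.002], -0.05], [0, [0.035, -0.02, -0.002], -0.05], [0, [0.035, -0.018, -0.002], -0.05], [0, [0.035, -0.016, -0.002], -0.05], [0, [0.035, -0.014, 0], -0.05], [0, [0.035, -0.012, 0], -0.05]], newtons=25)

```text
time: 0.77
tool_pos: [0.3983, -0.3718, 0.261]
tcp_rot: [-2.92, -1.135, 0.005]
wrist_force: [1.5, -0.2, 0.5]
width: 0.999
```

```bash
sed -i 's/-.11\*4/-.09*4/' p1.py; python3 p1.py 25
```

```text
[ 0.3983 -0.3718  0.261   0.7413] 0.7667 [-0.0061  0.0067 -1.    ]
[[ 0.398 -0.372  0.261  0.741]
 [ 0.432 -0.246  0.261  0.936]
 [ 0.45  -0.13   0.261  1.131]
 [ 0.457 -0.022  0.261  1.326]
 [ 0.457  0.087  0.26   1.521]
 [ 0.448  0.201  0.26   1.716]
 [ 0.424  0.327  0.26   1.911]]
[[0,[0.0299,-0.0169,0.0],-0.0487],[0,[0.0291,-0.016,0.0],-0.0487],[0,[0.0284,-0.0151,0.0],-0.0487],[0,[0.0278,-0.0141,0.0],-0.0487],[0,[0.0273,-0.0132,0.0],-0.0487],[0,[0.0268,-0.0122,0.0],-0.0487],[0,[0.0265,-0.0113,0.0],-0.0487],[0,[0.0262,-0.0103,0.0],-0.0487]]
[[0,[0.026,-0.0094,0.0],-0.0487],[0,[0.0259,-0.0085,0.0],-0.0487],[0,[0.0259,-0.0076,0.0],-0.0487],[0,[0.026,-0.0067,0.0],-0.0487],[0,[0.0262,-0.0058,0.0],-0.0487],[0,[0.0264,-0.005,0.0],-0.0487],[0,[0.0268,-0.0042,0.0],-0.0487],[0,[0.0272,-0.0034,0.0],-0.0487]]
[[0,[0.0277,-0.0026,0.0],-0.0487],[0,[0.0283,-0.0018,0.0],-0.0487],[0,[0.029,-0.0011,0.0],-0.0487],[0,[0.0297,-0.0004,0.0],-0.0487],[0,[0.0306,0.0002,0.0],-0.0487],[0,[0.0315,0.0008,0.0],-0.0487],[0,[0.0325,0.0014,0.0],-0.0487],[0,[0.0335,0.0019,0.0],-0.0487]]
[[0,[0.0347,0.0024,0.0],-0.0487]]
max shift 0.0347 turn 0.0487 norm 0.03478289809662214
```

Call:
servo_tool(moves=[[0, [0.03, -0.017, 0], -0.049], [0, [0.03, -0.016, 0], -0.049], [0, [0.03, -0.015, 0], -0.049], [0, [0.03, -0.014, 0], -0.049], [0, [0.029, -0.013, 0], -0.049], [0, [0.029, -0.012, 0], -0.049], [0, [0.029, -0.011, 0], -0.049], [0, [0.028, -0.01, 0], -0.049]])

```text
time: 1.43
tool_pos: [0.4568, -0.1043, 0.2593]
tcp_rot: [-2.621, -1.708, 0.003]
wrist_force: [0.6, 0.8, -0.5]
width: 1.002
```

Call:
servo_tool(moves=[[0, [0.028, -0.009, 0], -0.049], [0, [0.028, -0.008, 0], -0.049], [0, [0.028, -0.007, 0], -0.049], [0, [0.028, -0.006, 0], -0.049], [0, [0.028, -0.006, 0], -0.049], [0, [0.028, -0.005, 0], -0.049], [0, [0.028, -0.004, 0], -0.049], [0, [0.028, -0.003, 0], -0.049]])

```text
time: 2.1
tool_pos: [0.4589, 0.1372, 0.2587]
tcp_rot: [-2.213, -2.208, 0.003]
wrist_force: [-0.4, 0.3, -0.4]
width: 0.999
```

```bash
python3 p1.py 8
```

```text
[0.4589 0.1372 0.2587 1.5684] 2.1 [-0.0123  0.0099 -0.9999]
[[0.459 0.137 0.259 1.568]
 [0.451 0.248 0.259 1.764]
 [0.415 0.36  0.26  1.96 ]]
[[0,[0.0271,0.0003,-0.0002],-0.049],[0,[0.0276,0.0001,-0.0002],-0.049],[0,[0.028,-0.0002,-0.0002],-0.049],[0,[0.0285,-0.0005,-0.0002],-0.049],[0,[0.0289,-0.0007,-0.0002],-0.049],[0,[0.0294,-0.001,-0.0002],-0.049],[0,[0.0298,-0.0013,-0.0002],-0.049],[0,[0.0302,-0.0016,-0.0002],-0.049]]
max shift 0.0302 turn 0.049 norm 0.030243015722642475
```

Call:
servo_tool(moves=[[0, [0.028, 0, 0.01], -0.049], [0, [0.028, 0, 0.015], -0.049], [0, [0.028, 0, 0.015], -0.049], [0, [0.028, 0, 0.015], -0.049], [0, [0.029, -0.001, 0.015], -0.049], [0, [0.029, -0.001, 0.015], -0.049], [0, [0.029, -0.001, 0.015], -0.049], [0, [0.03, -0.001, 0.015], -0.049]])

```text
time: 2.77
tool_pos: [0.4123, 0.373, 0.1445]
tcp_rot: [-1.717, -2.619, -0.012]
wrist_force: [0.3, 0.1, -0.1]
width: 0.998
```

```bash
cat > p2.py <<'E'
from h import *
from workcell import bot
import sys
# usage: x y z phideg n grip
x,y,z,ph,n,g=map(float,sys.argv[1:7]);n=int(n)
st=bot.read_state();p,M=cur(st);print(p.round(4),np.degrees(p[3]).round(2),st["time"],M[:,2].round(4),st["wrist_force"].round(2),st["width"])
t=np.array([x,y,z,np.radians(ph)])
d=M.T@(t[:3]-p[:3]);print("total tool shift",d.round(4),"turn",-(t[3]-p[3]).round(4))
show(rows([p+(t-p)*k/n for k in range(n+1)],int(g)))
E
python3 p2.py .415 .3605 .028 112.3 8 0
```

```text
[0.4123 0.373  0.1445 1.981 ] 113.51 2.7667 [-0.0042  0.0119 -0.9999] [ 0.25  0.05 -0.06] 0.9984123460655826
total tool shift [-0.014  -0.0026  0.1163] turn 0.021
[[0,[-0.0016,-0.0003,0.0146],0.0026],[0,[-0.0016,-0.0003,0.0146],0.0026],[0,[-0.0016,-0.0003,0.0146],0.0026],[0,[-0.0016,-0.0003,0.0146],0.0026],[0,[-0.0016,-0.0003,0.0146],0.0026],[0,[-0.0016,-0.0003,0.0146],0.0026],[0,[-0.0016,-0.0003,0.0146],0.0026],[0,[-0.0016,-0.0003,0.0146],0.0026]]
max shift 0.0146 turn 0.0026 norm 0.0146904731033415
```

Call:
servo_tool(moves=[[0, [-0.004, -0.001, 0.016], 0.005], [0, [-0.004, -0.001, 0.016], 0.005], [0, [-0.003, -0.001, 0.016], 0.005], [0, [-0.002, 0, 0.016], 0.005], [0, [-0.001, 0, 0.012], 0], [0, [0, 0, 0.01], 0], [0, [0, 0, 0.006], 0], [0, [0, 0, 0], 0]])

```text
time: 3.43
tool_pos: [0.4068, 0.3645, 0.0414]
tcp_rot: [-1.724, -2.608, 0.001]
wrist_force: [0.2, -0.0, -0.7]
width: 1.003
```

```bash
python3 p2.py .415 .3605 .028 112.3 8 0; python3 - <<'E'
from h import *
from workcell import bot
c=bot.read_camera("side");crop(c,190,240,330,380,4,"pics/s1.png")
E
```

```text
[0.4068 0.3645 0.0414 1.973 ] 113.05 3.4333 [-0.0131  0.0078 -0.9999] [ 0.2  -0.05 -0.66] 1.0030975137554103
total tool shift [-0.007   0.0061  0.0132] turn 0.013
[[0,[-0.0009,0.0007,0.0017],0.0016],[0,[-0.0009,0.0008,0.0017],0.0016],[0,[-0.0009,0.0008,0.0017],0.0016],[0,[-0.0009,0.0008,0.0017],0.0016],[0,[-0.0009,0.0008,0.0017],0.0016],[0,[-0.0009,0.0008,0.0017],0.0016],[0,[-0.0009,0.0008,0.0017],0.0016],[0,[-0.0009,0.0008,0.0017],0.0016]]
max shift 0.0017 turn 0.0016 norm 0.002083266665599966
```

View pics/s1.png

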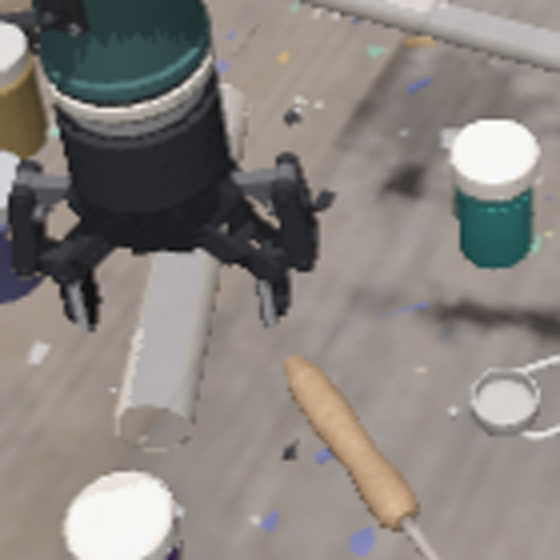

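Call:
servo_tool(moves=[[0, [-0.003, 0.002, 0.003], 0.004], [0, [-0.002, 0.002, 0.003], 0.004], [0, [-0.002, 0.002, 0.003], 0.003], [0, [0, 0.001, 0.003], 0], [0, [0, 0, 0.001], 0], [60, [0, 0, 0], 0], [100, [0, 0, 0], 0], [100, [0, 0, 0], 0]], newtons=25)

```text
time: 4.15
tool_pos: [0.4208, 0.3628, 0.0317]
tcp_rot: [-1.743, -2.599, -0.012]
wrist_force: [-0.7, -0.8, -0.5]
width: 0.613
```

```bash
python3 p2.py .415 .3605 .028 112.3 8 0
```

```text
[0.4208 0.3628 0.0317 1.9599] 112.29 4.15 [-0.006   0.0134 -0.9999] [-0.72 -0.84 -0.52] 0.6130714718236824
total tool shift [ 0.0001 -0.0062  0.0037] turn -0.0001
[[0,[0.0,-0.0008,0.0005],-0.0],[0,[0.0,-0.0008,0.0005],-0.0],[0,[0.0,-0.0008,0.0005],-0.0],[0,[0.0,-0.0008,0.0005],-0.0],[0,[0.0,-0.0008,0.0005],-0.0],[0,[0.0,-0.0008,0.0005],-0.0],[0,[0.0,-0.0008,0.0005],-0.0],[0,[0.0,-0.0008,0.0005],-0.0]]
max shift 0.0008 turn 0.0 norm 0.0009433981132056604
```

Call:
servo_tool(moves=[[100, [0, -0.003, 0.001], 0], [100, [0, -0.002, 0.001], 0], [100, [0, -0.001, 0.001], 0], [150, [0, 0, 0], 0], [255, [0, 0, 0], 0], [255, [0, 0, 0], 0], [255, [0, 0, 0], 0], [255, [0, 0, 0], 0]], newtons=25)

```text
time: 4.82
tool_pos: [0.4144, 0.3605, 0.029]
tcp_rot: [-1.742, -2.6, -0.013]
wrist_force: [0.5, 0.5, 0.2]
width: 0.432
```

```bash
python3 p2.py .415 .3605 .028 112.3 8 0
```

```text
[0.4144 0.3605 0.029  1.9608] 112.34 4.8167 [-0.0052  0.0137 -0.9999] [0.54 0.52 0.21] 0.4318403310121474
total tool shift [-0.0003  0.0005  0.001 ] turn 0.0008
[[0,[-0.0,0.0001,0.0001],0.0001],[0,[-0.0,0.0001,0.0001],0.0001],[0,[-0.0,0.0001,0.0001],0.0001],[0,[-0.0,0.0001,0.0001],0.0001],[0,[-0.0,0.0001,0.0001],0.0001],[0,[-0.0,0.0001,0.0001],0.0001],[0,[-0.0,0.0001,0.0001],0.0001],[0,[-0.0,0.0001,0.0001],0.0001]]
max shift 0.0001 turn 0.0001 norm 0.0001414213562373095
```

Call:
servo_tool(moves=[[255, [0, 0, 0], 0], [255, [0, 0, -0.003], 0], [255, [0, 0, -0.006], 0], [255, [0, 0, -0.01], 0], [255, [0, 0, -0.015], 0], [255, [0, 0, -0.02], 0], [255, [0, 0, -0.02], 0], [255, [0, 0, -0.02], 0]])

```text
time: 5.48
tool_pos: [0.4107, 0.356, 0.1232]
tcp_rot: [-1.74, -2.595, 0.007]
wrist_force: [0.5, 0.1, -0.7]
width: 0.438
```

```bash
python3 - <<'E'
from h import *
from workcell import bot
c=bot.read_camera("side");crop(c,150,180,330,380,3,"pics/s2.png")
print(Jm(0,75,57),Jm(0,120,57))
st=bot.read_state();print(cur(st)[0],cur(st)[1][:,2],st["wrist_force"],st["width"])
E
```

```text
[ 0.41402444 -0.07056354  0.057     ] [ 0.4095991  -0.02578166  0.057     ]
[0.41325215 0.35796314 0.12814866 1.96025415] [-0.01019009  0.01044931 -0.99989348] [0.88104116 1.79140514 1.77442159] 0.4359964370769029
```

View pics/s2.png

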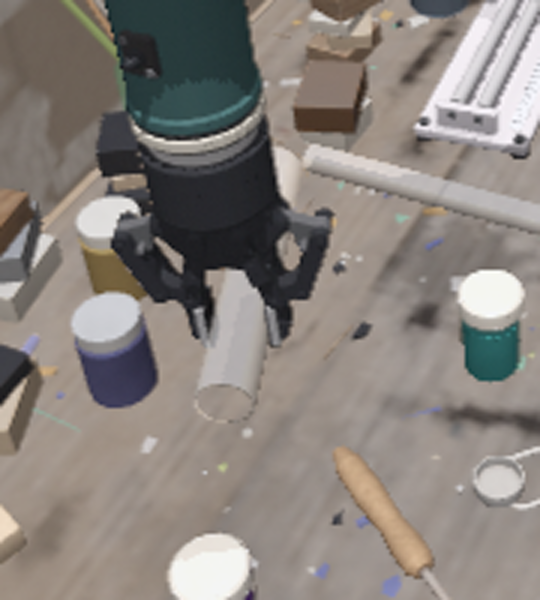

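```bash
python3 p2.py .409 -.021 .15 95.64 15 255
```

```text
[0.4133 0.358  0.1281 1.9603] 112.31 5.5333 [-0.0102  0.0104 -0.9999] [0.88 1.79 1.77] 0.4359964370769029
total tool shift [-0.3486 -0.148  -0.0258] turn 0.291
[[255,[-0.0233,-0.0099,-0.0015],0.0194],[255,[-0.0235,-0.0094,-0.0015],0.0194],[255,[-0.0236,-0.0089,-0.0015],0.0194],[255,[-0.0238,-0.0085,-0.0015],0.0194],[255,[-0.024,-0.008,-0.0015],0.0194],[255,[-0.0241,-0.0076,-0.0015],0.0194],[255,[-0.0243,-0.0071,-0.0015],0.0194],[255,[-0.0244,-0.0066,-0.0015],0.0194]]
[[255,[-0.0245,-0.0061,-0.0015],0.0194],[255,[-0.0246,-0.0057,-0.0015],0.0194],[255,[-0.0247,-0.0052,-0.0015],0.0194],[255,[-0.0248,-0.0047,-0.0015],0.0194],[255,[-0.0249,-0.0042,-0.0015],0.0194],[255,[-0.025,-0.0037,-0.0015],0.0194],[255,[-0.0251,-0.0033,-0.0015],0.0194]]
max shift 0.0251 turn 0.0194 norm 0.025360402205012445
```

Call:
servo_tool(moves=[[255, [-0.01, -0.004, -0.005], 0.01], [255, [-0.018, -0.007, -0.005], 0.02], [255, [-0.024, -0.009, -0.003], 0.02], [255, [-0.024, -0.008, -0.002], 0.02], [255, [-0.024, -0.008, -0.002], 0.02], [255, [-0.024, -0.008, -0.002], 0.02], [255, [-0.024, -0.007, -0.002], 0.02], [255, [-0.024, -0.007, -0.002], 0.02]])

```text
time: 6.2
tool_pos: [0.4125, 0.171, 0.1544]
tcp_rot: [-1.935, -2.46, -0.016]
wrist_force: [0.3, -0.1, -1.2]
width: 0.439
```

```bash
python3 p2.py .409 -.021 .15 95.64 8 255
```

```text
[0.4125 0.171  0.1544 1.8088] 103.64 6.2 [-0.0029  0.0155 -0.9999] [ 0.32 -0.14 -1.17] 0.43905365238951694
total tool shift [-0.1858 -0.0487  0.0015] turn 0.1396
[[255,[-0.0232,-0.0061,0.0006],0.0174],[255,[-0.0233,-0.0057,0.0006],0.0174],[255,[-0.0234,-0.0053,0.0006],0.0174],[255,[-0.0235,-0.0049,0.0006],0.0174],[255,[-0.0236,-0.0045,0.0006],0.0174],[255,[-0.0237,-0.004,0.0006],0.0174],[255,[-0.0237,-0.0036,0.0006],0.0174],[255,[-0.0238,-0.0032,0.0006],0.0174]]
max shift 0.0238 turn 0.0174 norm 0.024042670400768712
```

Call:
servo_tool(moves=[[255, [-0.024, -0.006, 0], 0.018], [255, [-0.024, -0.006, 0], 0.018], [255, [-0.024, -0.006, 0], 0.018], [255, [-0.024, -0.005, 0], 0.018], [255, [-0.022, -0.005, 0], 0.016], [255, [-0.018, -0.003, 0], 0.01], [255, [-0.01, -0.002, 0], 0.005], [255, [0, 0, 0], 0]])

```text
time: 6.87
tool_pos: [0.3996, 0.0064, 0.1512]
tcp_rot: [-2.075, -2.342, -0.008]
wrist_force: [-0.4, 0.7, -1.4]
width: 0.437
```

```bash
python3 p2.py .409 -.021 .15 95.64 8 255; python3 - <<'E'
from h import *
from workcell import bot
for n,b,s in (("side",(220,120,380,280),4),("top",(230,130,420,240),4)):
    c=bot.read_camera(n);crop(c,*b,s,f"pics/{n}3.png")
E
python3 p2.py .409 -.021 .09 95.64 8 255
```

```text
[0.3996 0.0064 0.1512 1.6917] 96.93 6.8667 [-0.006   0.0119 -0.9999] [-0.42  0.72 -1.42] 0.4373869950375477
total tool shift [-0.0283  0.006   0.0009] turn 0.0225
[[255,[-0.0035,0.0008,0.0002],0.0028],[255,[-0.0035,0.0008,0.0002],0.0028],[255,[-0.0035,0.0008,0.0002],0.0028],[255,[-0.0035,0.0008,0.0002],0.0028],[255,[-0.0035,0.0008,0.0002],0.0028],[255,[-0.0035,0.0008,0.0002],0.0028],[255,[-0.0035,0.0008,0.0002],0.0028],[255,[-0.0035,0.0008,0.0002],0.0028]]
max shift 0.0035 turn 0.0028 norm 0.003595830919273041
[0.3999 0.0079 0.1513 1.6929] 97.0 6.9667 [-0.0058  0.0129 -0.9999] [-0.18 -0.55 -1.17] 0.43449216736370305
total tool shift [-0.0306  0.0057  0.0609] turn 0.0237
[[255,[-0.0037,0.0007,0.0077],0.003],[255,[-0.0037,0.0007,0.0077],0.003],[255,[-0.0037,0.0007,0.0077],0.003],[255,[-0.0037,0.0007,0.0077],0.003],[255,[-0.0037,0.0007,0.0077],0.003],[255,[-0.0037,0.0007,0.0077],0.003],[255,[-0.0037,0.0007,0.0077],0.003],[255,[-0.0037,0.0008,0.0077],0.003]]
max shift 0.0077 turn 0.003 norm 0.008580209787645055
```

View pics/side3.png

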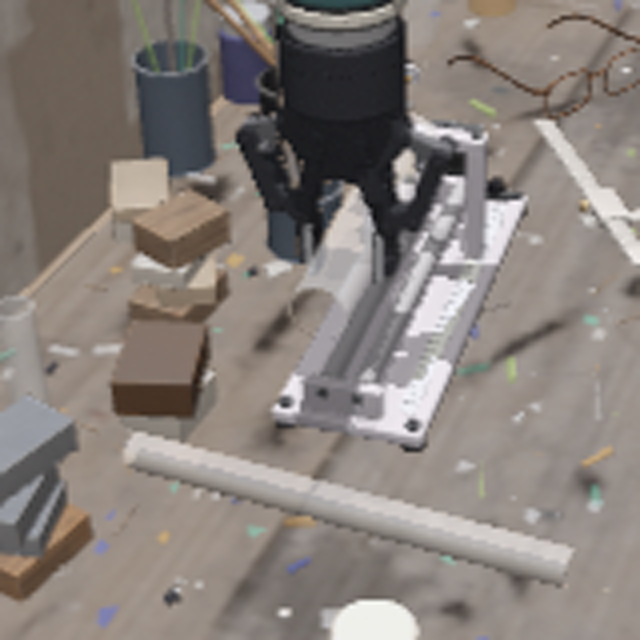

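View pics/top3.png

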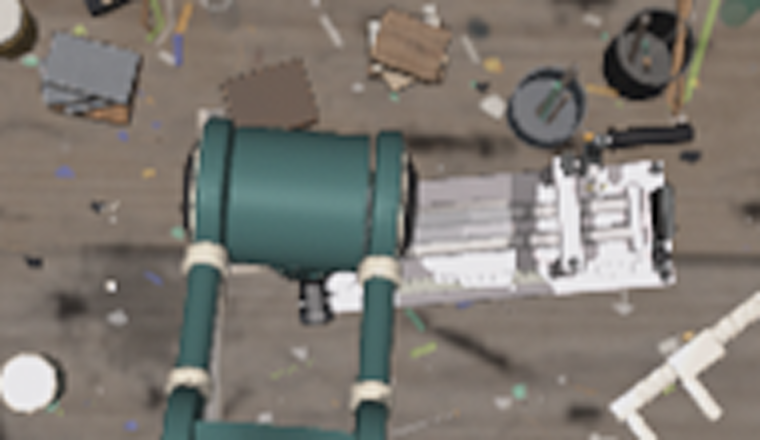

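Call:
servo_tool(moves=[[255, [-0.006, 0.001, 0.004], 0.006], [255, [-0.007, 0.002, 0.007], 0.006], [255, [-0.007, 0.002, 0.01], 0.006], [255, [-0.006, 0.001, 0.012], 0.005], [255, [-0.003, 0, 0.012], 0.002], [255, [0, 0, 0.009], 0], [255, [0, 0, 0.004], 0], [255, [0, 0, 0], 0]])

```text
time: 7.63
tool_pos: [0.4099, -0.0195, 0.0862]
tcp_rot: [-2.098, -2.319, -0.009]
wrist_force: [0.1, 0.3, -1.4]
width: 0.431
```

```bash
python3 - <<'E'
from h import *
from workcell import bot
c=bot.read_camera("side");b=(220,100,380,250);s=5
crop(c,*b,s,"pics/s4.png")
im=cv2.imread("pics/s4.png")
def L(A,B,col):
        p=[tuple(((proj(c,X)-[b[0],b[1]]+.5)*s).round().astype(int).tolist()) for X in(A,B)];cv2.line(im,*p,col,1)
st=bot.read_state();p=st["tool_pos"]
L(Jm(0,148,57),Jm(0,-130,57),(0,0,255))
cv2.imwrite("pics/s4.png",im)
E
python3 p2.py .409 -.021 .067 95.64 8 255
```

```text
[ 0.4098 -0.0195  0.0865  1.6709] 95.73 7.6833 [-0.0068  0.0136 -0.9999] [-0.81  0.3  -1.34] 0.43152601867167156
total tool shift [-0.0017 -0.0009  0.0195] turn 0.0016
[[255,[-0.0002,-0.0001,0.0024],0.0002],[255,[-0.0002,-0.0001,0.0024],0.0002],[255,[-0.0002,-0.0001,0.0024],0.0002],[255,[-0.0002,-0.0001,0.0024],0.0002],[255,[-0.0002,-0.0001,0.0024],0.0002],[255,[-0.0002,-0.0001,0.0024],0.0002],[255,[-0.0002,-0.0001,0.0024],0.0002],[255,[-0.0002,-0.0001,0.0024],0.0002]]
max shift 0.0024 turn 0.0002 norm 0.0024103941586387898
```

View pics/s4.png

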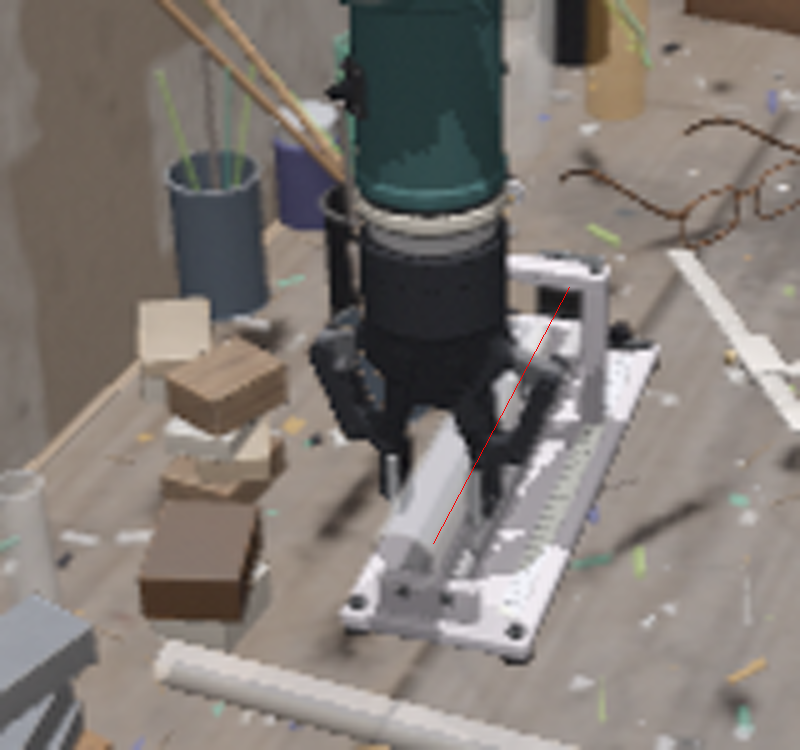

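Call:
servo_tool(moves=[[255, [-0.001, 0, 0.003], 0], [255, [0, 0, 0.004], 0], [255, [0, 0, 0.004], 0], [255, [0, 0, 0.003], 0], [255, [0, 0, 0.002], 0], [255, [0, 0, 0.001], 0], [255, [0, 0, 0], 0], [255, [0, 0, 0], 0]])

```text
time: 8.35
tool_pos: [0.4119, -0.0198, 0.0697]
tcp_rot: [-2.098, -2.324, -0.013]
wrist_force: [0.2, -0.1, -0.5]
width: 0.436
```

```bash
python3 p2.py .409 -.021 .067 95.64 8 255
```

```text
[ 0.4119 -0.0198  0.0697  1.6726] 95.83 8.35 [-0.0026  0.0132 -0.9999] [ 0.22 -0.09 -0.55] 0.43609738219754435
total tool shift [-0.0009 -0.003   0.0027] turn 0.0033
[[255,[-0.0001,-0.0004,0.0003],0.0004],[255,[-0.0001,-0.0004,0.0003],0.0004],[255,[-0.0001,-0.0004,0.0003],0.0004],[255,[-0.0001,-0.0004,0.0003],0.0004],[255,[-0.0001,-0.0004,0.0003],0.0004],[255,[-0.0001,-0.0004,0.0003],0.0004],[255,[-0.0001,-0.0004,0.0003],0.0004],[255,[-0.0001,-0.0004,0.0003],0.0004]]
max shift 0.0004 turn 0.0004 norm 0.0005099019513592785
```

Call:
servo_tool(moves=[[255, [0, -0.001, 0.001], 0.001], [255, [0, -0.001, 0.001], 0.001], [255, [0, -0.001, 0.001], 0.001], [255, [0, 0, 0.001], 0], [255, [0, 0, 0], 0], [255, [0, 0, 0], 0], [255, [0, 0, 0], 0], [255, [0, 0, 0], 0]])

```text
time: 9.02
tool_pos: [0.4105, -0.0202, 0.0684]
tcp_rot: [-2.104, -2.322, -0.017]
wrist_force: [0.7, 0.6, -1.4]
width: 0.434
```

```bash
python3 p2.py .409 -.021 .067 95.64 8 255
```

```text
[ 0.4105 -0.0202  0.0684  1.669 ] 95.63 9.0167 [ 0.0013  0.0132 -0.9999] [ 0.67  0.63 -1.35] 0.43431280074634876
total tool shift [-0.0007 -0.0015  0.0014] turn -0.0002
[[255,[-0.0001,-0.0002,0.0002],-0.0],[255,[-0.0001,-0.0002,0.0002],-0.0],[255,[-0.0001,-0.0002,0.0002],-0.0],[255,[-0.0001,-0.0002,0.0002],-0.0],[255,[-0.0001,-0.0002,0.0002],-0.0],[255,[-0.0001,-0.0002,0.0002],-0.0],[255,[-0.0001,-0.0002,0.0002],-0.0],[255,[-0.0001,-0.0002,0.0002],-0.0]]
max shift 0.0002 turn 0.0 norm 0.00030000000000000003
```

Call:
servo_tool(moves=[[255, [-0.006, -0.0005, -0.0003], 0], [255, [-0.01, -0.0003, -0.0003], 0], [255, [-0.012, 0, -0.0003], 0], [255, [-0.012, 0, -0.0003], 0], [255, [-0.012, 0, -0.0003], 0], [255, [-0.01, 0, -0.0003], 0], [255, [-0.006, 0, -0.0002], 0], [255, [0, 0, 0], 0]])

```text
time: 9.68
tool_pos: [0.4158, -0.0949, 0.0686]
tcp_rot: [-2.102, -2.323, -0.014]
wrist_force: [0.3, 0.6, -0.6]
width: 0.433
```

```bash
python3 - <<'E'
from h import *
print(Jm(0,25,67))
E
python3 p2.py .4189 -.1203 .067 95.64 8 255
cat > look.py <<'E'
from h import *
from workcell import bot
import sys
n=sys.argv[1]
for nm,b,s in (("side",(250,90,390,230),4),("top",(290,140,410,220),5)):
    c=bot.read_camera(nm);np.savez(f"{nm}_{n}.npz",**c);crop(c,*b,s,f"pics/{nm}_{n}.png")
a,b=cv2.imread(f"pics/side_{n}.png"),cv2.imread(f"pics/top_{n}.png")
h=max(a.shape[0],b.shape[0]);f=lambda i:cv2.copyMakeBorder(i,0,h-i.shape[0],0,0,cv2.BORDER_CONSTANT)
im=np.hstack([f(a),f(b)]);cv2.imwrite(f"pics/both_{n}.png",cv2.resize(im,None,fx=800/im.shape[1],fy=800/im.shape[1],interpolation=cv2.INTER_AREA))
E
python3 look.py 5
```

```text
[ 0.41894148 -0.12032118  0.067     ]
[ 0.4158 -0.0949  0.0686  1.6707] 95.72 9.6833 [ 0.      0.0123 -0.9999] [ 0.34  0.62 -0.63] 0.43313885356230125
total tool shift [-0.0256  0.0005  0.0013] turn 0.0015
[[255,[-0.0032,0.0001,0.0002],0.0002],[255,[-0.0032,0.0001,0.0002],0.0002],[255,[-0.0032,0.0001,0.0002],0.0002],[255,[-0.0032,0.0001,0.0002],0.0002],[255,[-0.0032,0.0001,0.0002],0.0002],[255,[-0.0032,0.0001,0.0002],0.0002],[255,[-0.0032,0.0001,0.0002],0.0002],[255,[-0.0032,0.0001,0.0002],0.0002]]
max shift 0.0032 turn 0.0002 norm 0.003207802986469088
```

View pics/side_5.png

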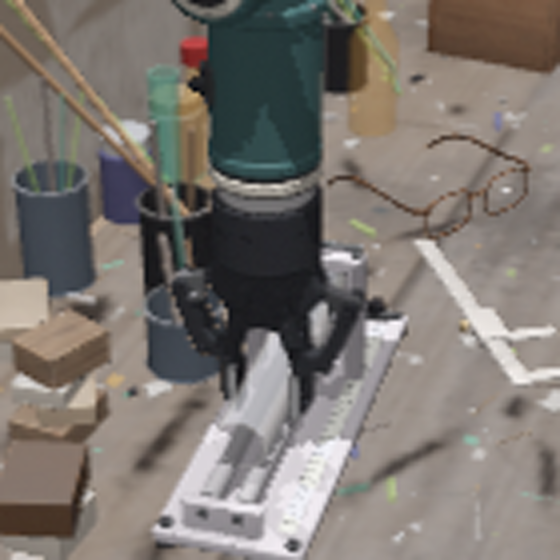

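View pics/top_5.png

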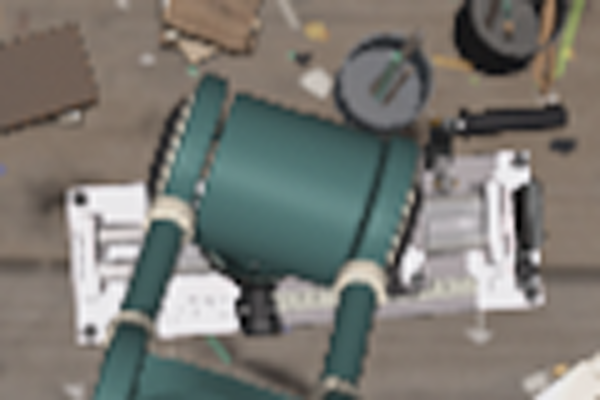

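```bash
python3 - <<'E'
from h import *
c=load("top_5.npz");P=pts(c)
# teal drum right edge
for v in range(155,202,4):
    row=P[v,330:392];print(v,[tuple((q*1000).round().astype(int).tolist()) for q in row[36:56:2]])
s=load("side_5.npz");S=pts(s)
print("side column drum")
for v in range(100,185,5): print(v,[tuple((S[v,u]*1000).round().astype(int).tolist()) for u in(303,317,329)],s["pixels"][v,317])
E
```

```text
155 [(529, -187, 32), (521, -188, 82), (522, -195, 77), (533, -210, 5), (532, -216, 17), (526, -218, 52), (534, -231, 4), (534, -238, 5), (535, -245, 0), (535, -253, -3)]
159 [(517, -189, 18), (516, -194, 30), (520, -204, 4), (520, -211, 1), (519, -216, 13), (520, -225, 1), (520, -232, 1), (521, -239, -2), (521, -246, -2), (521, -252, 2)]
163 [(505, -190, 7), (506, -197, 3), (506, -204, 2), (499, -205, 52), (506, -218, 1), (486, -205, 148), (486, -211, 153), (479, -210, 202), (479, -215, 205), (478, -220, 210)]
167 [(441, -146, 407), (440, -151, 411), (440, -155, 412), (441, -161, 406), (493, -219, -3), (473, -204, 159), (469, -206, 189), (469, -211, 191), (492, -245, 8), (493, -253, 0)]
171 [(432, -147, 401), (429, -149, 428), (429, -154, 424), (429, -159, 424), (466, -204, 113), (462, -206, 146), (461, -210, 157), (465, -222, 118), (477, -243, 17), (478, -250, 15)]
175 [(418, -144, 430), (419, -149, 429), (419, -153, 430), (419, -158, 430), (308, -31, 1454), (464, -223, 14), (449, -211, 150), (449, -217, 154), (464, -243, 18), (465, -251, 8)]
179 [(408, -143, 437), (409, -149, 430)
[... 1499 characters left out ...]
-91, 247)] [51 76 77]
135 [(441, -68, 233), (400, -63, 243), (379, -91, 233)] [36 37 38]
140 [(443, -71, 216), (402, -67, 226), (381, -98, 215)] [112 111 111]
145 [(442, -68, 204), (400, -62, 215), (380, -94, 203)] [41 42 46]
150 [(443, -69, 188), (401, -65, 199), (379, -93, 189)] [39 39 44]
155 [(450, -83, 164), (401, -64, 184), (378, -91, 175)] [39 39 43]
160 [(448, -78, 152), (410, -85, 156), (378, -90, 160)] [29 29 33]
165 [(512, -214, 44), (407, -76, 146), (377, -88, 146)] [30 30 33]
170 [(459, -98, 106), (410, -84, 125), (411, -178, 70)] [30 30 34]
175 [(452, -82, 100), (430, -131, 76), (405, -161, 64)] [203 201 203]
180 [(496, -174, 16), (418, -102, 79), (376, -85, 100)] [200 198 204]
```

```bash
python3 - <<'E'
from h import *
c=load("top_5.npz");P=pts(c)
for v in (181,183,185): print(v,[tuple((q[1:]*1000).round().astype(int).tolist()) for q in P[v,374:402]])
print(Jm(0,-130,77))
E
python3 - <<'E'
import cv2
im=cv2.imread('pics/top_5.png')[120:340,380:600];cv2.imwrite('pics/z5.png',cv2.resize(im,None,fx=2.5,fy=2.5))
E
```

```text
181 [(-166, 410), (-212, 78), (-215, 75), (-219, 76), (-222, 73), (-225, 76), (-228, 77), (-232, 73), (-235, 77), (-237, 80), (-242, 72), (-244, 78), (-248, 77), (-257, 39), (-260, 38), (-264, 38), (-267, 38), (-275, 10), (-277, 17), (-274, 54), (-275, 67), (-277, 74), (-280, 79), (-285, 69), (-287, 75), (-305, -1), (-307, 2), (-311, -1)]
183 [(-203, 120), (-212, 79), (-215, 79), (-218, 77), (-222, 77), (-225, 79), (-228, 80), (-231, 78), (-235, 75), (-238, 76), (-241, 76), (-245, 74), (-247, 78), (-258, 34), (-260, 41), (-263, 41), (-267, 41), (-274, 19), (-277, 20), (-275, 50), (-275, 70), (-277, 77), (-281, 75), (-284, 76), (-286, 81), (-305, -2), (-307, 4), (-311, -1)]
185 [(-204, 118), (-212, 76), (-215, 76), (-218, 79), (-221, 80), (-225, 75), (-228, 78), (-231, 79), (-234, 79), (-239, 73), (-241, 76), (-245, 71), (-248, 74), (-259, 24), (-260, 43), (-264, 39), (-267, 39), (-275, 9), (-277, 18), (-277, 40), (-276, 64), (-277, 78), (-280, 78), (-283, 78), (-287, 77), (-304, 2), (-307, 2), (-311, 0)]
[ 0.4341843  -0.27456986  0.077     ]
```

View pics/z5.png

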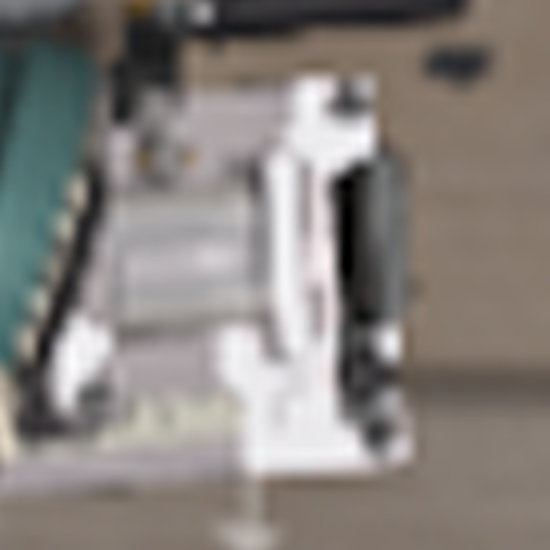

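Call:
servo_tool(moves=[[255, [-0.004, 0, 0], 0], [255, [-0.005, 0, 0], 0], [255, [-0.005, 0, 0], 0], [255, [-0.004, 0, 0.0005], 0], [255, [-0.002, 0, 0.001], 0], [255, [0, 0, 0.001], 0], [255, [0, 0, 0.001], 0], [255, [0, 0, 0], 0]])

```text
time: 10.45
tool_pos: [0.4179, -0.1134, 0.0673]
tcp_rot: [-2.098, -2.321, -0.017]
wrist_force: [-0.6, 1.1, -0.3]
width: 0.436
```

```bash
python3 p2.py .4189 -.1203 .067 95.64 8 255
```

```text
[ 0.4179 -0.1134  0.0673  1.6719] 95.79 10.45 [-0.0024  0.0165 -0.9999] [-0.62  1.14 -0.33] 0.4356180447220921
total tool shift [-0.007   0.0003  0.0002] turn 0.0026
[[255,[-0.0009,0.0,0.0],0.0003],[255,[-0.0009,0.0,0.0],0.0003],[255,[-0.0009,0.0,0.0],0.0003],[255,[-0.0009,0.0,0.0],0.0003],[255,[-0.0009,0.0,0.0],0.0003],[255,[-0.0009,0.0,0.0],0.0003],[255,[-0.0009,0.0,0.0],0.0003],[255,[-0.0009,0.0,0.0],0.0003]]
max shift 0.0009 turn 0.0003 norm 0.0009
```

Call:
servo_tool(moves=[[255, [-0.001, 0, 0], 0], [255, [-0.0015, 0, 0], 0], [255, [-0.0015, 0, 0], 0], [255, [-0.0015, 0, 0.0005], 0], [255, [-0.001, 0, 0.0005], 0], [255, [0, 0, 0], 0], [255, [0, 0, 0], 0], [255, [0, 0, 0], 0]], newtons=20)

```text
time: 11.12
tool_pos: [0.4188, -0.1194, 0.0672]
tcp_rot: [-2.096, -2.319, -0.019]
wrist_force: [-0.8, 2.0, 0.9]
width: 0.432
```

```bash
python3 p2.py .4189 -.1203 .067 95.64 8 255
```

```text
[ 0.4188 -0.1194  0.0672  1.6716] 95.77 11.1167 [-0.0034  0.0198 -0.9998] [-0.83  1.98  0.88] 0.4323198592345507
total tool shift [-0.0009  0.      0.0002] turn 0.0023
[[255,[-0.0001,0.0,0.0],0.0003],[255,[-0.0001,0.0,0.0],0.0003],[255,[-0.0001,0.0,0.0],0.0003],[255,[-0.0001,0.0,0.0],0.0003],[255,[-0.0001,0.0,0.0],0.0003],[255,[-0.0001,0.0,0.0],0.0003],[255,[-0.0001,0.0,0.0],0.0003],[255,[-0.0001,0.0,0.0],0.0003]]
max shift 0.0001 turn 0.0003 norm 0.0001
```

```bash
cat > gap.py <<'E'
from h import *
from workcell import bot
import sys
c=bot.read_camera("top");np.savez("gap.npz",**c);P=pts(c)
for v in (181,183,185): print(v,[tuple((q[1:]*1000).round().astype(int).tolist()) for q in P[v,380:400]])
crop(c,366,164,410,208,12,"pics/gap%s.png"%sys.argv[1])
print(bot.read_state()["wrist_force"])
E
python3 gap.py a
```

```text
181 [(-177, 431), (-180, 433), (-183, 425), (-186, 420), (-190, 409), (-245, 73), (-248, 76), (-250, 82), (-255, 73), (-257, 77), (-260, 78), (-264, 73), (-267, 75), (-271, 74), (-274, 75), (-276, 80), (-281, 72), (-283, 79), (-287, 75), (-304, 2)]
183 [(-177, 436), (-180, 429), (-184, 419), (-187, 418), (-190, 410), (-245, 76), (-248, 77), (-251, 79), (-254, 78), (-258, 75), (-260, 78), (-264, 79), (-267, 80), (-271, 73), (-274, 73), (-277, 78), (-281, 74), (-283, 78), (-286, 78), (-305, -1)]
185 [(-178, 431), (-182, 416), (-185, 414), (-188, 410), (-242, 75), (-244, 78), (-249, 71), (-251, 77), (-255, 72), (-258, 71), (-261, 73), (-264, 77), (-267, 80), (-271, 72), (-274, 74), (-278, 73), (-280, 77), (-284, 72), (-287, 74), (-305, -2)]
[-0.56317054  1.00832656  1.93149622]
```

View pics/gapa.png

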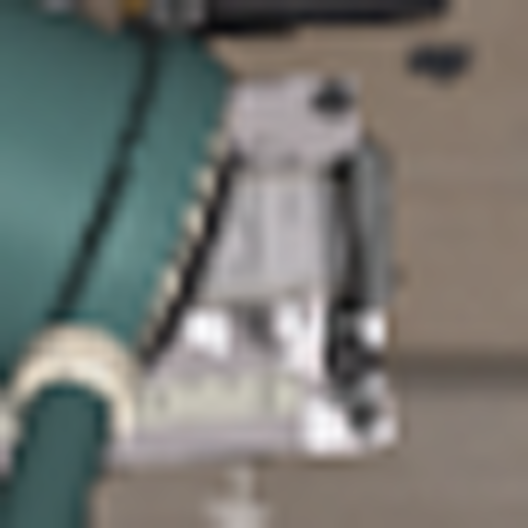

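Call:
servo_tool(moves=[[255, [-0.001, 0, 0], 0], [255, [-0.001, 0, 0], 0], [255, [-0.001, 0, 0], 0], [255, [-0.001, 0, 0], 0], [255, [0, 0, 0], 0], [255, [0, 0, 0], 0], [255, [0, 0, 0], 0], [255, [0, 0, 0], 0]])

```text
time: 11.83
tool_pos: [0.4187, -0.1198, 0.0672]
tcp_rot: [-2.092, -2.313, -0.026]
wrist_force: [-0.1, 2.4, 2.3]
width: 0.43
```

```bash
python3 p2.py .4189 -.1203 .067 95.64 8 255
```

```text
[ 0.4187 -0.1198  0.0672  1.671 ] 95.74 11.8333 [-0.0053  0.0276 -0.9996] [-0.12  2.42  2.25] 0.43027650945837
total tool shift [-0.0005  0.0001  0.0002] turn 0.0018
[[255,[-0.0001,0.0,0.0],0.0002],[255,[-0.0001,0.0,0.0],0.0002],[255,[-0.0001,0.0,0.0],0.0002],[255,[-0.0001,0.0,0.0],0.0002],[255,[-0.0001,0.0,0.0],0.0002],[255,[-0.0001,0.0,0.0],0.0002],[255,[-0.0001,0.0,0.0],0.0002],[255,[-0.0001,0.0,0.0],0.0002]]
max shift 0.0001 turn 0.0002 norm 0.0001
```

Call:
servo_tool(moves=[[255, [0.0005, 0, 0], 0], [140, [0, 0, 0], 0], [130, [0, 0, 0], 0], [110, [0, 0, 0], 0], [80, [0, 0, 0], 0], [40, [0, 0, 0], 0], [0, [0, 0, 0], 0], [0, [0, 0, 0], 0]])

```text
time: 12.5
tool_pos: [0.419, -0.1207, 0.0668]
tcp_rot: [-2.094, -2.315, -0.025]
wrist_force: [-0.2, 0.4, -1.0]
width: 0.998
```

```bash
python3 p2.py .4189 -.1203 .067 95.64 8 0;python3 gap.py b
```

```text
[ 0.419  -0.1207  0.0668  1.6706] 95.72 12.5 [-0.0041  0.0252 -0.9997] [-0.22  0.39 -1.02] 0.9975692760488919
total tool shift [ 0.0004 -0.0001 -0.0002] turn 0.0014
[[0,[0.0001,-0.0,-0.0],0.0002],[0,[0.0001,-0.0,-0.0],0.0002],[0,[0.0001,-0.0,-0.0],0.0002],[0,[0.0001,-0.0,-0.0],0.0002],[0,[0.0001,-0.0,-0.0],0.0002],[0,[0.0001,-0.0,-0.0],0.0002],[0,[0.0001,-0.0,-0.0],0.0002],[0,[0.0001,-0.0,-0.0],0.0002]]
max shift 0.0001 turn 0.0002 norm 0.0001
181 [(-177, 431), (-180, 433), (-182, 435), (-185, 429), (-189, 417), (-192, 413), (-248, 76), (-251, 77), (-254, 79), (-258, 74), (-261, 76), (-264, 74), (-266, 82), (-271, 74), (-273, 78), (-277, 75), (-280, 79), (-283, 79), (-285, 84), (-304, 0)]
183 [(-177, 433), (-180, 434), (-182, 430), (-186, 422), (-190, 415), (-193, 408), (-247, 81), (-251, 78), (-254, 79), (-257, 79), (-260, 82), (-263, 83), (-267, 78), (-270, 80), (-274, 75), (-277, 77), (-280, 78), (-284, 75), (-286, 77), (-305, -1)]
185 [(-177, 434), (-180, 431), (-183, 428), (-187, 417), (-190, 413), (-244, 77), (-248, 75), (-251, 77), (-254, 79), (-258, 73), (-261, 74), (-264, 74), (-266, 83), (-271, 76), (-274, 77), (-278, 73), (-281, 73), (-283, 78), (-287, 72), (-305, -2)]
[-0.19378764  0.60188685 -0.10881972]
```

```bash
python3 - <<'E'
from h import *
c=load("top0.npz");P=pts(c).reshape(-1,3)
m=(P[:,2]>.19)&(P[:,2]<.23)&(P[:,0]>.44)&(P[:,0]<.52)&(P[:,1]<-.225)&(P[:,1]>-.29)
H=P[m];print(len(H),H.mean(0),cv2.minAreaRect(H[:,:2].astype(np.float32)))
m=(P[:,2]>.12)&(P[:,2]<.6)&(P[:,0]>.47)&(P[:,0]<.62)&(P[:,1]<-.16)&(P[:,1]>-.33)
B=P[m];B=B[~((B[:,0]<.5))];print(len(B));print(B[B[:,0].argsort()][:25].round(3).tolist())
s=load("side0.npz");S=pts(s).reshape(-1,3)
m=(S[:,2]>.18)&(S[:,2]<.23)&(S[:,0]>.44)&(S[:,0]<.51)&(S[:,1]<-.2)&(S[:,1]>-.29)
H=S[m];print(len(H),H.min(0),H.max(0),H.mean(0))
for a in(1.5,1.57,1.65,1.7): print(a,Jm(40-90*np.cos(a),-108.5,110+90*np.sin(a)))
E
```

```text
97 [ 0.47928106 -0.25172775  0.20596409] ((0.47992217540740967, -0.2520252764225006), (0.015637921169400215, 0.05242379009723663), 5.767874240875244)
48
[[0.522, -0.185, 0.136], [0.523, -0.182, 0.133], [0.523, -0.18, 0.149], [0.524, -0.184, 0.146], [0.524, -0.187, 0.142], [0.524, -0.179, 0.16], [0.527, -0.183, 0.147], [0.527, -0.187, 0.144], [0.54, -0.251, 0.166], [0.541, -0.249, 0.175], [0.542, -0.25, 0.156], [0.542, -0.247, 0.17], [0.551, -0.244, 0.187], [0.555, -0.251, 0.15], [0.569, -0.252, 0.125], [0.57, -0.25, 0.138], [0.57, -0.25, 0.153], [0.57, -0.248, 0.167], [0.571, -0.247, 0.151], [0.572, -0.249, 0.177], [0.572, -0.246, 0.159], [0.572, -0.254, 0.128], [0.573, -0.283, 0.174], [0.573, -0.247, 0.17], [0.573, -0.28, 0.124]]
104 [ 0.46541921 -0.27390209  0.18052103] [ 0.48323274 -0.2005505   0.20991636] [ 0.47388728 -0.22601658  0.2002567 ]
1.5 [ 0.4655406  -0.24986652  0.19977455]
1.57 [ 0.47180477 -0.24924749  0.19999997]
1.65 [ 0.47896245 -0.24854017  0.19971785]
1.7 [ 0.48341588 -0.24810009  0.19924983]
```

Call:
servo_tool(moves=[[0, [0.004, 0, -0.01], 0], [0, [0.008, 0, -0.02], 0], [0, [0.004, 0, -0.03], 0], [0, [0, 0, -0.035], 0], [0, [0, 0, -0.035], 0], [0, [0, 0, -0.035], 0], [40, [0, 0, -0.025], 0], [80, [0, 0, -0.012], 0]])

```text
time: 13.22
tool_pos: [0.4132, -0.1061, 0.2776]
tcp_rot: [-2.087, -2.306, -0.018]
wrist_force: [0.5, -0.3, -0.5]
width: 0.748
```

```bash
python3 look.py 6; python3 p2.py .479 -.2485 .265 95.64 8 100; python3 - <<'E'
from h import *
c=load("top_6.npz");P=pts(c).reshape(-1,3)
d=P-O;cs,sn=np.cos(TH),np.sin(TH);x=d[:,0]*cs+d[:,1]*sn;y=-d[:,0]*sn+d[:,1]*cs
m=(P[:,2]>.055)&(P[:,2]<.095)&(abs(x)<.03)&(y>-.125)&(y<.13)
print(m.sum(),x[m].mean(),y[m].min(),y[m].max())
E
```

```text
[ 0.414  -0.1063  0.2774  1.6702] 95.69 13.3167 [-0.0132  0.0289 -0.9995] [ 0.21 -0.05  0.26] 0.6862451054496566
total tool shift [-0.1482  0.0507  0.0074] turn 0.0009
[[100,[-0.0185,0.0063,0.0016],0.0001],[100,[-0.0185,0.0063,0.0016],0.0001],[100,[-0.0185,0.0063,0.0016],0.0001],[100,[-0.0185,0.0063,0.0016],0.0001],[100,[-0.0185,0.0063,0.0016],0.0001],[100,[-0.0185,0.0063,0.0016],0.0001],[100,[-0.0185,0.0063,0.0016],0.0001],[100,[-0.0185,0.0063,0.0016],0.0001]]
max shift 0.0185 turn 0.0001 norm 0.019608671551127575
120 -0.008825662639930369 -0.12486147522350216 0.0739648095861641
```

View pics/both_6.png

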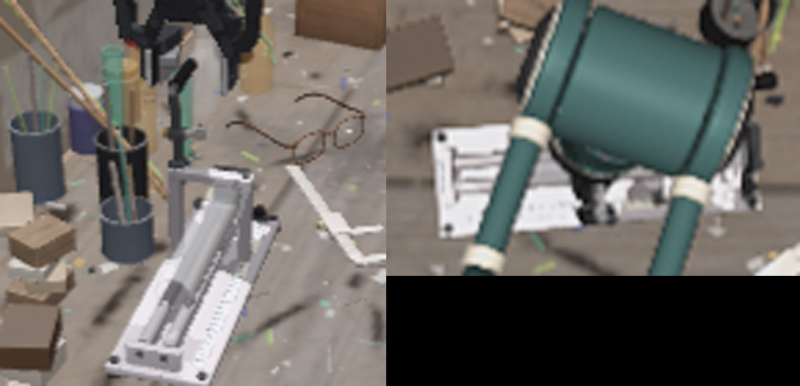

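Call:
servo_tool(moves=[[100, [-0.014, 0.005, 0], 0], [100, [-0.02, 0.007, 0], 0], [100, [-0.022, 0.008, 0.001], 0], [100, [-0.022, 0.008, 0.001], 0], [100, [-0.022, 0.007, 0.001], 0], [100, [-0.02, 0.007, 0.001], 0], [100, [-0.012, 0.004, 0], 0], [100, [0, 0, 0], 0]])

```text
time: 13.98
tool_pos: [0.4715, -0.2385, 0.2595]
tcp_rot: [-2.077, -2.303, -0.014]
wrist_force: [0.3, 0.1, 0.6]
width: 0.604
```

```bash
python3 p2.py .479 -.2485 .245 95.64 8 100;python3 - <<'E'
from h import *
s=load("side_6.npz");b=(280,130,350,220)
crop(s,*b,7,"pics/x.png");im=cv2.imread("pics/x.png")
def L(A,B,col):
        p=[tuple(((proj(s,X)-[b[0],b[1]]+.5)*7).round().astype(int).tolist()) for X in(A,B)];cv2.line(im,*p,col,1)
for x in(-19,19): L(Jm(x,-50,57),Jm(x,90,57),(0,0,255))
L(Jm(-19,90,57),Jm(19,90,57),(0,0,255));L(Jm(0,90,38),Jm(0,90,76),(0,0,255))
cv2.imwrite("pics/x6.png",im)
E
```

```text
[ 0.4715 -0.2385  0.2595  1.6735] 95.89 13.9833 [-0.0236  0.0338 -0.9992] [0.3  0.1  0.61] 0.6038681300702874
total tool shift [-0.0112  0.0068  0.014 ] turn 0.0043
[[100,[-0.0013,0.0008,0.0018],0.0005],[100,[-0.0013,0.0008,0.0018],0.0005],[100,[-0.0013,0.0008,0.0018],0.0005],[100,[-0.0013,0.0008,0.0018],0.0005],[100,[-0.0013,0.0008,0.0018],0.0005],[100,[-0.0013,0.0008,0.0018],0.0005],[100,[-0.0013,0.0008,0.0018],0.0005],[100,[-0.0013,0.0008,0.0018],0.0005]]
max shift 0.0018 turn 0.0005 norm 0.002360084744241189
```

View pics/x6.png

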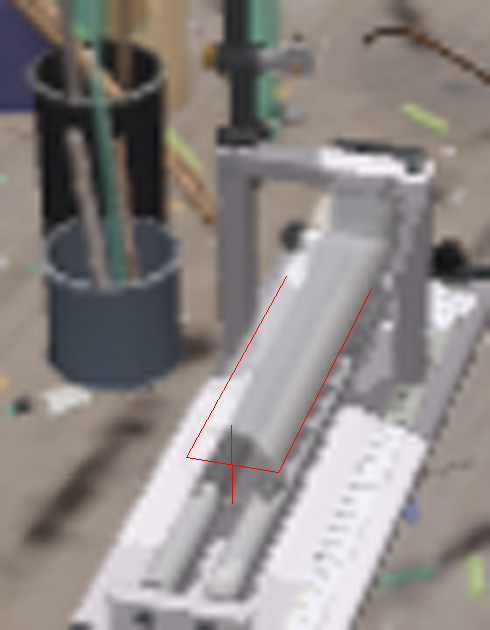

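Call:
servo_tool(moves=[[100, [-0.004, 0.003, 0.002], 0.004], [100, [-0.004, 0.003, 0.004], 0], [100, [-0.003, 0.002, 0.006], 0], [100, [-0.001, 0, 0.008], 0], [100, [0, 0, 0.008], 0], [100, [0, 0, 0.006], 0], [100, [0, 0, 0.003], 0], [100, [0, 0, 0], 0]])

```text
time: 14.65
tool_pos: [0.4773, -0.2453, 0.2142]
tcp_rot: [-2.075, -2.294, -0.013]
wrist_force: [1.0, 0.7, 0.2]
width: 0.611
```

```bash
python3 p2.py .479 -.2485 .206 95.64 8 100;python3 look.py 7
```

```text
[ 0.4773 -0.2453  0.2142  1.6704] 95.71 14.65 [-0.0306  0.0391 -0.9988] [0.95 0.74 0.16] 0.6106634519532499
total tool shift [-0.0037  0.0015  0.008 ] turn 0.0012
[[100,[-0.0004,0.0002,0.001],0.0002],[100,[-0.0004,0.0002,0.001],0.0002],[100,[-0.0004,0.0002,0.001],0.0002],[100,[-0.0004,0.0002,0.001],0.0002],[100,[-0.0004,0.0002,0.001],0.0002],[100,[-0.0004,0.0002,0.001],0.0002],[100,[-0.0004,0.0002,0.001],0.0002],[100,[-0.0004,0.0002,0.001],0.0002]]
max shift 0.001 turn 0.0002 norm 0.0010954451150103322
```

View pics/side_7.png

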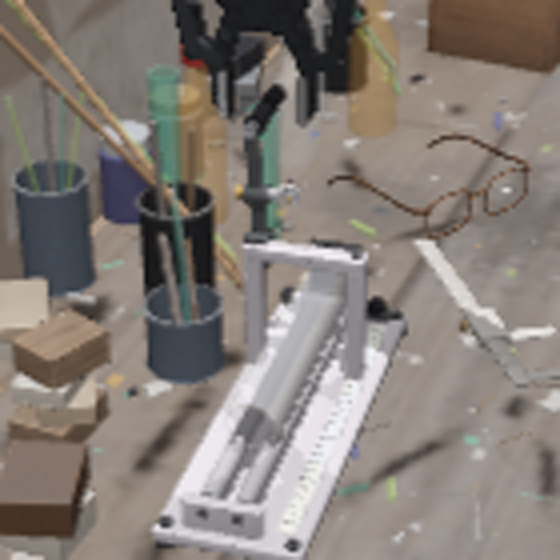

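Call:
servo_tool(moves=[[100, [-0.002, 0.001, 0.003], 0], [100, [-0.002, 0.001, 0.003], 0], [100, [0, 0, 0.003], 0], [130, [0, 0, 0.001], 0], [180, [0, 0, 0], 0], [255, [0, 0, 0], 0], [255, [0, 0, 0], 0], [255, [0, 0, 0], 0]], newtons=30)

```text
time: 15.42
tool_pos: [0.4813, -0.25, 0.206]
tcp_rot: [-2.078, -2.297, -0.015]
wrist_force: [-0.5, 0.7, -0.8]
width: 0.173
```

```bash
python3 p2.py .479 -.2485 .206 95.64 8 100
```

```text
[ 0.4813 -0.25    0.206   1.6705] 95.71 15.4167 [-0.0261  0.0364 -0.999 ] [-0.51  0.68 -0.77] 0.17267880707586708
total tool shift [ 0.0017 -0.0021  0.0001] turn 0.0013
[[100,[0.0002,-0.0003,-0.0],0.0002],[100,[0.0002,-0.0003,-0.0],0.0002],[100,[0.0002,-0.0003,-0.0],0.0002],[100,[0.0002,-0.0003,-0.0],0.0002],[100,[0.0002,-0.0003,-0.0],0.0002],[100,[0.0002,-0.0003,-0.0],0.0002],[100,[0.0002,-0.0003,-0.0],0.0002],[100,[0.0002,-0.0003,-0.0],0.0002]]
max shift 0.0003 turn 0.0002 norm 0.0003605551275463989
```

```bash
cat > arc.py <<'E'
from h import *
from workcell import bot
import sys
a1=float(sys.argv[1]);n=8
st=bot.read_state();p,M=cur(st)
g=p[:3]+.006*M[:,2];d=g-O;cs,sn=np.cos(TH),np.sin(TH)
jx=d[0]*cs+d[1]*sn;jy=-d[0]*sn+d[1]*cs
# pivot correction
px,pz=.040+PX if (PX:=0.0) else .040,.110
rad=np.hypot(jx-px,g[2]-pz);a0=np.arctan2(g[2]-pz,-(jx-px))
print("jig",np.round([jx,jy,g[2]],4),"rad",rad.round(4),"a",a0.round(4),"phi",np.degrees(p[3]).round(2),"f",st["wrist_force"].round(2),"t",st["time"],"w",round(st["width"],3),"tilt",M[:,2].round(3))
aa=np.linspace(a0,a1,n+1);pos=[Jm(40-1e3*rad*np.cos(a),jy*1e3,110+1e3*rad*np.sin(a)) for a in aa]
for k in range(n): print((M.T@(pos[k+1]-pos[k])).round(4))
E
python3 arc.py 1.2
```

```text
jig [ 0.0491 -0.11    0.2   ] rad 0.0905 a 1.672 phi 95.71 f [-0.51  0.68 -0.77] t 15.4167 w 0.173 tilt [-0.026  0.036 -0.999]
[ 0.     -0.0053 -0.0003]
[ 0.     -0.0053  0.0001]
[-0.     -0.0053  0.0004]
[-0.     -0.0053  0.0007]
[-0.     -0.0052  0.001 ]
[-0.     -0.0052  0.0013]
[-0.0001 -0.0051  0.0016]
[-0.0001 -0.005   0.0019]
```

Call:
servo_tool(moves=[[255, [0, -0.003, 0], 0], [255, [0, -0.005, 0], 0], [255, [0, -0.006, 0], 0], [255, [0, -0.006, 0.001], 0], [255, [0, -0.006, 0.001], 0], [255, [0, -0.006, 0.001], 0], [255, [0, -0.006, 0.0015], 0], [255, [0, -0.005, 0.002], 0]])

```text
time: 16.08
tool_pos: [0.4401, -0.2541, 0.2039]
tcp_rot: [-2.086, -2.306, -0.028]
wrist_force: [2.5, 1.7, 3.0]
width: 0.173
```

```bash
python3 arc.py .8
```

```text
jig [ 0.0079 -0.11    0.1979] rad 0.0936 a 1.2204 phi 95.72 f [2.54 1.74 2.98] t 16.0833 w 0.173 tilt [-0.012  0.035 -0.999]
[-0.0001 -0.0046  0.0018]
[-0.0001 -0.0045  0.0021]
[-0.0001 -0.0043  0.0023]
[-0.0001 -0.0042  0.0025]
[-0.0001 -0.0041  0.0028]
[-0.0001 -0.0039  0.003 ]
[-0.0001 -0.0038  0.0032]
[-0.0001 -0.0036  0.0034]
```

Call:
servo_tool(moves=[[255, [0, -0.004, 0.002], 0], [255, [0, -0.0045, 0.003], 0], [255, [0, -0.0045, 0.003], 0], [255, [0, -0.0045, 0.003], 0], [255, [0, -0.004, 0.0035], 0], [255, [0, -0.004, 0.004], 0], [255, [0, -0.004, 0.004], 0], [255, [0, -0.003, 0.004], 0]])

```text
time: 16.75
tool_pos: [0.4029, -0.2579, 0.1755]
tcp_rot: [-2.088, -2.306, -0.026]
wrist_force: [1.7, 0.3, 0.3]
width: 0.171
```

```bash
python3 arc.py .4
```

```text
jig [-0.0296 -0.1101  0.1695] rad 0.0916 a 0.7079 phi 95.67 f [1.67 0.25 0.29] t 16.75 w 0.171 tilt [-0.011  0.033 -0.999]
[-0.0001 -0.0022  0.0027]
[-0.0001 -0.0021  0.0028]
[-0.0001 -0.002   0.0029]
[-0.0001 -0.0019  0.003 ]
[-0.0001 -0.0018  0.003 ]
[-0.0001 -0.0017  0.0031]
[-0.0001 -0.0015  0.0032]
[-0.0001 -0.0014  0.0032]
```

Call:
servo_tool(moves=[[255, [0, -0.002, 0.003], 0], [255, [0, -0.002, 0.003], 0], [255, [0, -0.002, 0.003], 0], [255, [0, -0.0015, 0.003], 0], [255, [0, -0.0015, 0.003], 0], [255, [0, -0.001, 0.003], 0], [255, [0, -0.001, 0.003], 0], [255, [0, -0.001, 0.002], 0]])

```text
time: 17.42
tool_pos: [0.3886, -0.2592, 0.1496]
tcp_rot: [-2.088, -2.306, -0.023]
wrist_force: [3.8, 0.3, 0.8]
width: 0.173
```

```bash
python3 arc.py .1
```

```text
jig [-0.0439 -0.1101  0.1436] rad 0.0904 a 0.3811 phi 95.68 f [3.8  0.32 0.8 ] t 17.4167 w 0.173 tilt [-0.013  0.031 -0.999]
[-0.0001 -0.0011  0.003 ]
[-0.0001 -0.001   0.003 ]
[-0.0001 -0.0009  0.003 ]
[-0.0001 -0.0008  0.0031]
[-0.0001 -0.0007  0.0031]
[-0.0001 -0.0006  0.0031]
[-0.0001 -0.0005  0.0031]
[-0.0001 -0.0003  0.0032]
```

Call:
servo_tool(moves=[[255, [0, 0, 0.003], 0], [255, [0, -0.0005, 0.003], 0], [255, [0, -0.0005, 0.003], 0], [255, [0, -0.0005, 0.003], 0], [255, [0, -0.0005, 0.003], 0], [255, [0, 0, 0.003], 0], [255, [0, 0, 0.002], 0], [255, [0, 0, 0.001], 0]])

```text
time: 18.08
tool_pos: [0.383, -0.2597, 0.1256]
tcp_rot: [-2.084, -2.305, -0.014]
wrist_force: [-0.7, -3.3, 1.8]
width: 0.173
```

```bash
python3 arc.py 0;python3 look.py 8
```

```text
jig [-0.0496 -0.11    0.1196] rad 0.0901 a 0.1066 phi 95.76 f [-0.66 -3.29  1.81] t 18.0833 w 0.173 tilt [-0.019  0.03  -0.999]
[-0.     -0.0001  0.0012]
[-0.     -0.0001  0.0012]
[-0.     -0.0001  0.0012]
[-0.     -0.0001  0.0012]
[-0.     -0.      0.0012]
[-0.     -0.      0.0012]
[-0.     -0.      0.0012]
[-0.      0.      0.0012]
```

View pics/side_8.png

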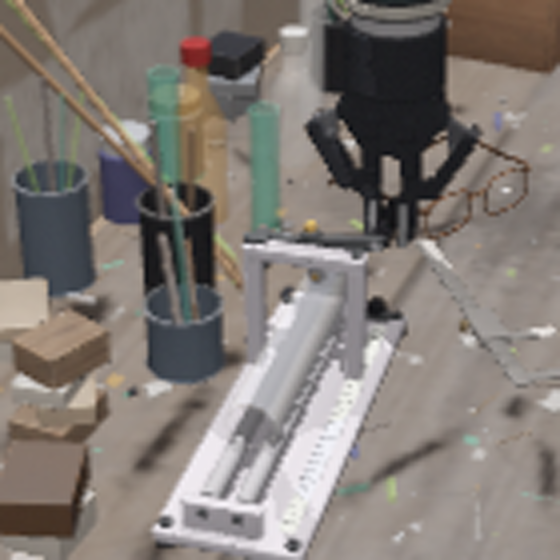

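Call:
servo_tool(moves=[[255, [0, 0, 0.001], 0], [255, [0, 0, 0.0015], 0], [255, [0, 0, 0.0015], 0], [255, [0, 0, 0.0015], 0], [255, [0, 0, 0.0015], 0], [255, [0, 0, 0.001], 0], [255, [0, 0, 0], 0], [255, [0, 0, 0], 0]])

```text
time: 18.85
tool_pos: [0.3823, -0.2598, 0.117]
tcp_rot: [-2.083, -2.305, -0.012]
wrist_force: [-2.5, -3.0, 1.2]
width: 0.178
```

```bash
python3 arc.py 0
```

```text
jig [-0.0503 -0.11    0.111 ] rad 0.0903 a 0.0108 phi 95.79 f [-2.47 -3.    1.25] t 18.85 w 0.178 tilt [-0.021  0.029 -0.999]
[-0.      0.      0.0001]
[-0.      0.      0.0001]
[-0.      0.      0.0001]
[-0.      0.      0.0001]
[-0.      0.      0.0001]
[-0.      0.      0.0001]
[-0.      0.      0.0001]
[-0.      0.      0.0001]
```

Call:
servo_tool(moves=[[255, [0, 0, 0.001], 0], [255, [0, 0, 0.001], 0], [255, [0, 0, 0.0005], 0], [255, [0, 0, 0], 0], [255, [0, 0, 0], 0], [255, [0, 0, 0], 0], [255, [0, 0, 0], 0], [255, [0, 0, 0], 0]])

```text
time: 19.52
tool_pos: [0.3822, -0.2598, 0.1142]
tcp_rot: [-2.083, -2.305, -0.012]
wrist_force: [-1.7, -4.2, 0.9]
width: 0.172
```

```bash
python3 arc.py 0
```

```text
jig [-0.0503 -0.11    0.1082] rad 0.0904 a -0.0197 phi 95.79 f [-1.73 -4.24  0.93] t 19.5167 w 0.172 tilt [-0.021  0.029 -0.999]
[ 0.     -0.     -0.0002]
[ 0.     -0.     -0.0002]
[ 0.     -0.     -0.0002]
[ 0.     -0.     -0.0002]
[ 0.     -0.     -0.0002]
[ 0.     -0.     -0.0002]
[ 0.     -0.     -0.0002]
[ 0.     -0.     -0.0002]
```

Call:
servo_tool(moves=[[255, [0, 0, 0.001], 0], [255, [0, 0, 0.001], 0], [255, [0, 0, 0], 0], [255, [0, 0, 0], 0], [255, [0, 0, 0], 0], [255, [0, 0, 0], 0], [255, [0, 0, 0], 0], [255, [0, 0, 0], 0]])

```text
time: 20.18
tool_pos: [0.3822, -0.2598, 0.1126]
tcp_rot: [-2.083, -2.305, -0.011]
wrist_force: [-2.3, -3.7, 2.9]
width: 0.175
```

```bash
python3 arc.py 0; python3 look.py 9; python3 - <<'E'
from h import *
s=load("side_9.npz");crop(s,295,140,360,200,11,"pics/w9.png")
E
```

```text
jig [-0.0503 -0.11    0.1066] rad 0.0904 a -0.0374 phi 95.8 f [-2.28 -3.66  2.89] t 20.1833 w 0.175 tilt [-0.021  0.029 -0.999]
[ 0.     -0.     -0.0004]
[ 0.     -0.     -0.0004]
[ 0.     -0.     -0.0004]
[ 0.     -0.     -0.0004]
[ 0.     -0.     -0.0004]
[ 0.     -0.     -0.0004]
[ 0.     -0.     -0.0004]
[ 0.     -0.     -0.0004]
```

View pics/w9.png

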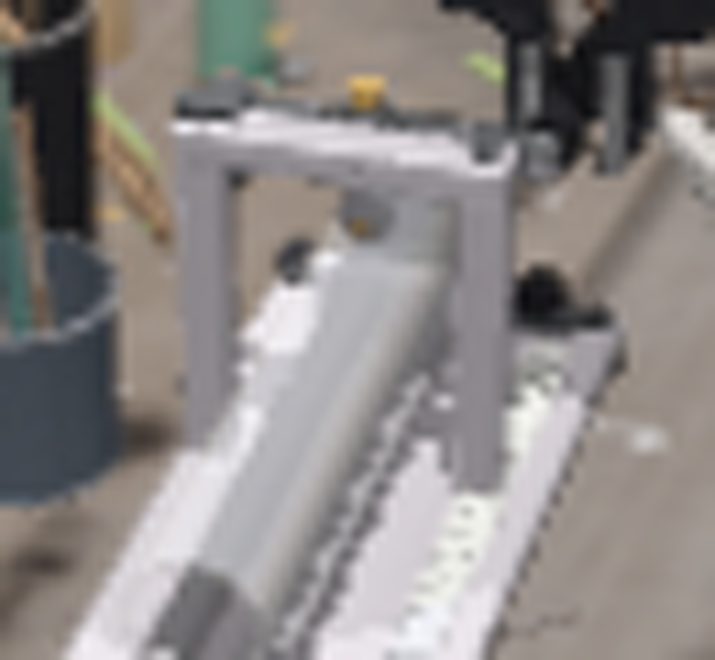

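Call:
servo_tool(moves=[[255, [0, 0, -0.0005], 0], [210, [0, 0, 0], 0], [200, [0, 0, 0], 0], [180, [0, 0, 0], 0], [150, [0, 0, 0], 0], [110, [0, 0, 0], 0], [100, [0, 0, 0], 0], [100, [0, 0, 0], 0]])

```text
time: 20.95
tool_pos: [0.3814, -0.256, 0.1107]
tcp_rot: [-2.079, -2.299, -0.018]
wrist_force: [-0.1, 0.0, 0.1]
width: 0.609
```

Call:
servo_tool(moves=[[100, [0, 0, -0.005], 0], [100, [0, 0, -0.01], 0], [100, [0, 0, -0.015], 0], [100, [0, 0, -0.02], 0], [100, [0, 0, -0.025], 0], [100, [0, 0, -0.025], 0], [100, [0, 0, -0.02], 0], [100, [0, 0, -0.01], 0]])

```text
time: 21.62
tool_pos: [0.3823, -0.2589, 0.2471]
tcp_rot: [-2.074, -2.294, -0.018]
wrist_force: [0.4, -0.1, -0.6]
width: 0.607
```

Call:
servo_tool(moves=[[100, [0, -0.01, -0.02], 0], [100, [0, -0.01, -0.03], 0], [100, [0, -0.01, -0.03], 0], [100, [-0.01, 0, -0.02], 0], [100, [-0.02, 0, -0.01], 0], [100, [-0.03, 0, 0], 0], [100, [-0.03, 0, 0], 0], [100, [-0.02, 0, 0], 0]])

```text
time: 22.28
tool_pos: [0.366, -0.3766, 0.3688]
tcp_rot: [-2.077, -2.31, -0.019]
wrist_force: [-0.2, 0.1, 0.6]
width: 0.609
```

```bash
cat > chk.py <<'E'
from h import *
c=load("top_A.npz");P=pts(c).reshape(-1,3)
d=P-O;cs,sn=np.cos(TH),np.sin(TH);x=d[:,0]*cs+d[:,1]*sn;y=-d[:,0]*sn+d[:,1]*cs;z=P[:,2]
m=(z>.08)&(z<.14)&(x<-.03)&(x>-.07)&(y<-.085)&(y>-.14)
print("handle n",m.sum(),x[m].mean(),y[m].mean(),"top z",np.median(z[m]),np.percentile(z[m],80))
m=(z>.08)&(z<.15)&(abs(y+.07)<.01)&(x<.06)&(x>-.06)
o=x[m].argsort();print("arm",np.c_[x[m][o],z[m][o]].round(3)[::3].tolist())
m=(z>.055)&(z<.09)&(abs(x)<.03)&(y>-.129)&(y<.13);print("tube y",y[m].min(),y[m].max(),"x",x[m&(y>-.03)].mean())
P2=pts(c);print([tuple((q[1:]*1000).round().astype(int).tolist()) for q in P2[183,376:400]])
E
python3 look.py A; python3 chk.py; python3 -c "
from workcell import bot;s=bot.read_state();print(s['time'],s['tool_pos'],s['wrist_force'])"
```

```text
handle n 84 -0.04928339229774605 -0.11100039451398605 top z 0.11650178151677525 0.11990629052439279
arm [[-0.058, 0.109], [-0.053, 0.125], [-0.051, 0.114], [-0.049, 0.12], [-0.048, 0.114], [-0.046, 0.118], [-0.044, 0.107], [-0.042, 0.113], [-0.039, 0.119], [-0.038, 0.11], [-0.035, 0.112], [-0.033, 0.121], [-0.03, 0.115], [-0.029, 0.114], [-0.026, 0.114], [-0.023, 0.116], [-0.019, 0.113], [-0.017, 0.115], [-0.014, 0.119], [-0.01, 0.115], [-0.008, 0.12], [-0.006, 0.112], [-0.004, 0.119], [-0.003, 0.106], [-0.002, 0.12], [-0.0, 0.117], [0.002, 0.124], [0.003, 0.115], [0.005, 0.124], [0.009, 0.115], [0.012, 0.117], [0.015, 0.118], [0.018, 0.117], [0.021, 0.116], [0.024, 0.119], [0.027, 0.119], [0.029, 0.111], [0.031, 0.112], [0.034, 0.115], [0.035, 0.114], [0.037, 0.121], [0.038, 0.116], [0.04, 0.121], [0.042, 0.112], [0.043, 0.12], [0.045, 0.113], [0.046, 0.118], [0.051, 0.113]]
tube y -0.12895751235711456 0.08946387179887856 x 0.0003476641957175583
[(-209, 121), (-211, 129), (-215, 128), (-217, 132), (-222, 120), (-231, 77), (-234, 79), (-238, 77), (-241, 80), (-244, 79), (-248, 77), (-251, 77), (-254, 77), (-258, 75), (-261, 76), (-264, 76), (-267, 75), (-270, 76), (-273, 79), (-277, 78), (-280, 76), (-283, 80), (-287, 74), (-304, 3)]
22.3833 [ 0.36582788 -0.37694091  0.36771135] [-0.28612123 -0.56171759 -1.1185121 ]
```

View pics/side_A.png

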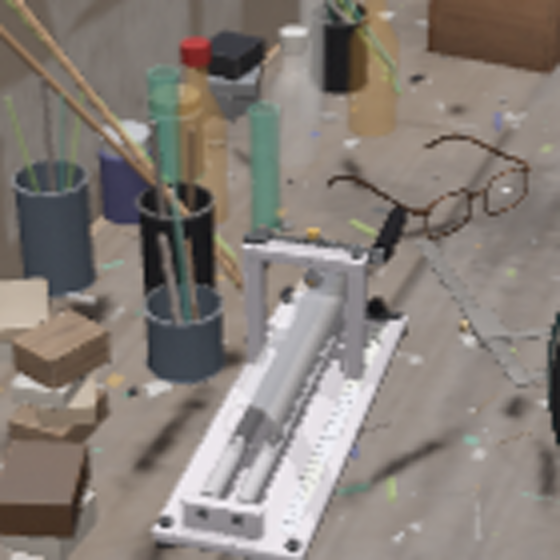

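View pics/top_A.png

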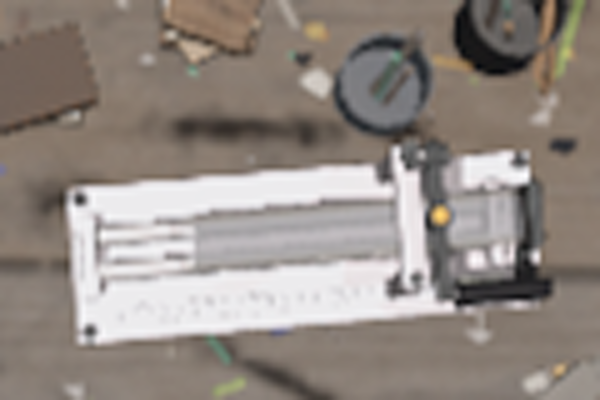

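```bash
python3 - <<'E'
from h import *
from workcell import bot
a=load("top0.npz");b=load("top_A.npz")
for n,(x0,y0,x1,y1) in dict(thin=(275,150,290,250),jar=(225,215,250,240),cal=(380,185,445,240)).items():
    print(n,np.abs(a["pixels"][y0:y1,x0:x1].astype(int)-b["pixels"][y0:y1,x0:x1]).mean().round(2))
print(bot.finish_job())
E
```

```text
thin 3.58
jar 3.05
cal 21.46
the job is handed in; nothing more can be done
None
```

The thick tube is on the rollers with its end at the stop, the scoring arm is down with the wheel on the glass, and the gripper has let go and backed clear. I handed the job in at about 22.4 s; it gave no verdict.

**What I did:** I gripped the tube at 25 N and carried it to the jig. I slid it through the portal about 1 mm above the rollers and lowered it near the stop. It crept the last few millimetres at 20 N until it stopped moving, with 2–3 N at the wrist, and I released it there with the arm still up. I then pinched the handle at 30 N, swung the arm down slowly (at most about 0.8 rad/s) until the wheel's spring pushed back at about 3 N, and let go.

**Final checks (top camera):**
- **Tube:** its free end is at about jig y = 89.5 mm, where 90 is home. It is centred within 1 mm across, and I saw no gap at the stop.
- **Arm:** it looks level. The top of the handle is at about 117–118 mm, where 118 is expected at angle 0. The angle itself was only estimated from the images.

**Disagreements and limits:**
- **Cameras:** the side camera put the jig 2–4 mm further to −x than the top camera did. I used the top camera with a 1 mm compromise.
- **Tool tilt:** the tool drifted up to about 3° from vertical during the moves.
- **Other things on the bench:** before and after pictures show the thin tube and the jar unchanged. The same comparison failed for the calipers (large pixel difference). I put that down to the arm or its shadow in that part of the picture, but did not check it. The gripper did not go down near them.

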